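Strip the label station before the wash-down

TASK

Clear the label station for the wash-down: first flip the charger's isolator lever all the way over to off (away from you), then pull every battery pack out of the charging dock and put it in the blue crate, and only then slide the dock's shutter fully shut over the empty sockets. Also slide every label roll off its post and put it in the white tub, at any point in the job. Everything else stays where it stands, and the crate and tub stay flat on the table.

Things in the scene. Friction and masses are not known exactly. Their poses are not given: they have to be found in the camera images.
- dock: Grey charging dock, fixed. Origin: underside centre of the socket block, under the middle socket. Own y runs along the row of sockets, own x away from the robot. Block spans x -45 to +150 mm, y -120 to +120 mm, 48 mm tall. Three sockets open upward at y = -80, 0, +80 mm (x = 0), 48 by 42 mm, 36 mm deep.
- shutter (a joint): Aluminium shutter plate (84 by 222 mm, 6 mm thick) on top of the dock, slides along dock -x, towards the robot. 0 to 0.02 m = parked behind the sockets, 0.085 m (stop) = all sockets fully covered. Friction about 2 N; stays where left. Packs in the sockets block it.
- shutter_handle (a point): Top centre of the shutter's red upright bar handle: 12 mm thick (dock x), 100 mm long (dock y), 26 mm tall above the plate, its top 82 mm above the table. Moves with the shutter; at joint 0 it is 106 mm behind (dock +x of) the socket row.
- isolator_base: Fixed yellow isolator block, 70 (x) by 50 (y) by 25 mm tall; origin under its centre, yaw as read. The lever turns about a pivot at its centre 22 mm above the table and swings along its own x, from -x (on) to +x (off).
- isolator (a joint): Isolator lever angle: near 0 rad = on (leaning to the block's own -x, towards the robot), 1.0 rad = off (leaning to own +x, away from the robot). Light (about 1 N at the knob), stays where it is left.
- isolator_tip (a point): Centre of the red 26 mm ball knob on the lever, 80 mm from the pivot; moves with the lever. About 92 mm above the table at both ends of its swing and 102 mm in the middle.
- blue_crate: Blue open crate, loose, 0.6 kg, 160 (own x) by 220 (own y) by 50 mm tall, walls and floor 5 mm. Origin: centre of its underside. For the battery packs. Starts empty.
- white_tub: White open tub, loose, 0.6 kg, same size as the blue crate. Origin: centre of its underside. For the label rolls. Starts empty.
- pack0: Battery pack 0, 100 mm tall, about 0.25 kg; None if absent. Origin: centre of underside, z up the pack. Black foot 46 (x) by 40 (y) by 40 mm tall, grooved on both y faces; orange grip above, 30 (x) by 38 mm (y): pinch across x, 78 mm up. Starts upright in dock socket 0, yaw as dock, underside 12 mm up. Pull straight up: a sprung roller holds it until 10 to 20 N; free after 36 mm.
- post0: Fixed steel post 0: base disc 80 mm across and 12 mm tall, post 18 mm across, top 90 mm above the table. Origin: under its centre. Its roll may be absent.
- roll0: White paper label roll 0 with blue bands, a tube 56 mm outside, 26 mm hole, 66 mm tall, 0.11 to 0.22 kg; None when absent. Origin: centre of its underside, z along its axis. Starts standing on post 0's base, threaded on the post, and comes off straight up only (lift 80 mm to clear the post).
- pack1: Battery pack 1, 100 mm tall, about 0.25 kg; None if absent. Origin: centre of underside, z up the pack. Black foot 46 (x) by 40 (y) by 40 mm tall, grooved on both y faces; orange grip above, 30 (x) by 38 mm (y): pinch across x, 78 mm up. Starts upright in dock socket 1, yaw as dock, underside 12 mm up. Pull straight up: a sprung roller holds it until 10 to 20 N; free after 36 mm.
- post1: Fixed steel post 1: base disc 80 mm across and 12 mm tall, post 18 mm across, top 90 mm above the table. Origin: under its centre. Its roll may be absent.
- roll1: White paper label roll 1 with blue bands, a tube 56 mm outside, 26 mm hole, 66 mm tall, 0.11 to 0.22 kg; None when absent. Origin: centre of its underside, z along its axis. Starts standing on post 1's base, threaded on the post, and comes off straight up only (lift 80 mm to clear the post).
- pack2: Battery pack 2, 100 mm tall, about 0.25 kg; None if absent. Origin: centre of underside, z up the pack. Black foot 46 (x) by 40 (y) by 40 mm tall, grooved on both y faces; orange grip above, 30 (x) by 38 mm (y): pinch across x, 78 mm up. Starts upright in dock socket 2, yaw as dock, underside 12 mm up. Pull straight up: a sprung roller holds it until 10 to 20 N; free after 36 mm.
- post2: Fixed steel post 2: base disc 80 mm across and 12 mm tall, post 18 mm across, top 90 mm above the table. Origin: under its centre. Its roll may be absent.
- roll2: White paper label roll 2 with blue bands, a tube 56 mm outside, 26 mm hole, 66 mm tall, 0.11 to 0.22 kg; None when absent. Origin: centre of its underside, z along its axis. Starts standing on post 2's base, threaded on the post, and comes off straight up only (lift 80 mm to clear the post).
- sauce: Yellow sauce bottle with red cap, 60 mm across, 170 mm tall; a bystander, loose, to be left alone. Origin: centre of its underside.
- spice: Spice jar with black lid, 56 mm across, 90 mm tall; a bystander, loose, to be left alone. Origin: centre of its underside.
- mug: White mug, 80 mm across, 90 mm tall, handle to own +y; a bystander, loose, to be left alone. Origin: centre of its underside.
- timer: White kitchen timer, 60 by 70 by 30 mm; a bystander, loose, to be left alone. Origin: centre of its underside.
- spatula: Spatula lying flat, 240 mm long; a bystander, loose, to be left alone. Origin: under its middle, lying along own x.
- tin: Tin with green label, 70 mm across, 100 mm tall; a bystander, loose, to be left alone. Origin: centre of its underside.

How it is judged:
On the way, in this order (a step that is already met when the one before it is completed fails the run):
1. the isolator lever is over at off (value of joint isolator above 0.8 rad), for 0.2 s.
2. every battery pack is in the blue crate (x of pack0 in the frame of blue_crate between -0.075 and 0.075 m and y of pack0 in the frame of blue_crate between -0.105 and 0.105 m and z of pack0 in the frame of blue_crate between 0 and 0.08 m and x of pack1 in the frame of blue_crate between -0.075 and 0.075 m and y of pack1 in the frame of blue_crate between -0.105 and 0.105 m and z of pack1 in the frame of blue_crate between 0 and 0.08 m and x of pack2 in the frame of blue_crate between -0.075 and 0.075 m and y of pack2 in the frame of blue_crate between -0.105 and 0.105 m and z of pack2 in the frame of blue_crate between 0 and 0.08 m), for 0.2 s.
3. the shutter is shut over the sockets (value of joint shutter above 0.079 m), for 0.2 s.
At the end, for the whole second after the job is handed in: Packs inside the blue crate, rolls inside the white tub (centre of the underside within the walls, under 80 mm up), all at rest; both containers flat on the table (tilt under 0.15 rad); isolator off (over 0.8 rad); shutter shut (over 79 mm); bystanders within 5 cm of their start (all of step 2 and x of roll0 in the frame of white_tub between -0.075 and 0.075 m and y of roll0 in the frame of white_tub between -0.105 and 0.105 m and z of roll0 in the frame of white_tub between 0 and 0.08 m and x of roll1 in the frame of white_tub between -0.075 and 0.075 m and y of roll1 in the frame of white_tub between -0.105 and 0.105 m and z of roll1 in the frame of white_tub between 0 and 0.08 m and x of roll2 in the frame of white_tub between -0.075 and 0.075 m and y of roll2 in the frame of white_tub between -0.105 and 0.105 m and z of roll2 in the frame of white_tub between 0 and 0.08 m and linear speed of each of pack0, pack1, pack2, roll0, roll1, roll2, blue_crate, white_tub below 0.03 m/s and angle between each of blue_crate, white_tub's own z axis and vertical below 0.15 rad and height (world z) of each of blue_crate, white_tub below 0.015 m and value of joint isolator above 0.8 rad and value of joint shutter above 0.079 m); the robot touches nothing.
It fails at once if a battery pack is pulled while the isolator is still on (value of joint isolator below 0.6 rad and z of any of pack0, pack1, pack2 in the frame of dock above 0.035 m).
It fails at once if a bystander is moved more than 5 cm or knocked over (distance of any of sauce, spice, mug, timer, spatula, tin from where it was at the start of the episode above 0.05 m or angle between any of sauce, spice, mug, timer, spatula, tin's own z axis and vertical above 0.6 rad).
Of pack0, pack1, pack2 only 2 to 3 are there at a start; the rules pass over those that are not, and their reading is None.
Of roll0, roll1, roll2 only 2 to 3 are there at a start; the rules pass over those that are not, and their reading is None.
At some moment in a run one of blue_crate, white_tub may be knocked a few centimetres aside while the robot is not near it.
Once in a run the grip may slacken for a moment while it holds something.
It also fails if it takes over 210 s, if anything falls off the work surface, if the arm or the gripper's body presses on something with over 40 N, if the wrist force passes 120 N, or if a joint passes its speed limit or range.

ROBOT

A 7-joint arm with a two-finger parallel gripper is mounted at the origin on the work surface. World frame = base frame: x ahead of the robot, y to its left, z up, the work surface at z = 0. Lengths are in m, angles in rad, forces in N, time in s.
With the tool pointing down it reaches from about 0.425 to 0.875 m from the base axis. Payload 4.7 kg.
Tool frame: the origin (TCP) lies midway between the tips of the shut fingers; the grasp point (between the pads) lies 19 mm behind it; z points along the fingers, y is the direction in which the jaws open and shut (so a half turn about z gives the same grasp; the last joint's range is limited). The gripper opens to 87 mm and grips with 3 to 60 N. Pads are 19 mm wide; open, the fingers measure 117 mm over their backs; the gripper's body (75 mm by 190 mm) begins 51 mm behind the grasp point.
Start: joints at [-1.135, 0.321, -0.07, 1.45, 0.023, 1.371, -0.057], TCP at [0.266, 0.593, 0.223] pointing down, gripper open.
Joint ranges: [-2.86, 2.86], [-0.3, 2.09], [-1.38, 1.24], [0.06, 2.45], [-1.56, 4.7], [0.09, 2.05], [-2.69, 2.69]. Speed limits (rad/s): [2.57, 2.57, 3.14, 3.14, 3.14, 3.14, 3.14].

INTERFACE

Orientations are given as a rotation vector (axis times angle).
In Python, from bench import ctrl, optics gives the robot as it stands. The module is installed in compiled form; this text tells all that it offers.
- The arm moves only by the tool step_arm, never from a script. Its argument "deltas" is a list of rows, each a list of 7 numbers: the turn, a rotation vector about the tool's x, y, z in degrees, then the shift along the tool's x, y, z in mm, then the finger opening in mm, from 0 to 87. A call has exactly 8 rows; each row is the pose to reach, as a shift and turn from the pose commanded when the call began, along the tool's axes at that moment; what a row does not reach only later rows make up. A row lasts 1/8 s, in which the tool goes at most 62.5 mm and 10.7 degrees, less where a joint would pass 70% of its speed; a pose out of reach is approached as far as the arm can. A call with a gripper value outside its range is refused whole. The fingers move at their own pace and stop on an object; "newtons" is the grip in N (left out, the last holds). Time passes only in rows, so rows that repeat a pose let the fingers close, or fill a call up. It gives the time, the measured TCP pose, the force and the opening at its end, in the units of the state.
- ctrl.get_state(): the state, without advancing time (a new reading comes with each control period).
- optics.get_image(name): name is "scene" or "top" or "wrist"; returns the picture (480x640x3 uint8, red, green, blue); there is no depth.
- optics.get_calibration(name): a dict with "K" (3x3 intrinsics, pixels), "R" (3x3) and "t" (3): a world point X has camera coordinates R X + t. Camera axes: x right, y down, z forward; pixel columns grow to the right and rows downward; lengths in m; the calibration is good to about 2 mm. A picture is of the moment at which its call begins: read the wrist's pose just before it. get_calibration takes no time and is no camera call; for the wrist camera it gives the pose at the moment of the call.
- ctrl.close_job(): hands the job in, once; it reports no verdict.
The state is a dict: "time": time; "joint_positions": joint angles; "qd": joint speeds; "joint_torque": joint torques, N m; "position": TCP position; "tool_rot": TCP orientation; "ft_force": force on the tool from outside, world axes, zero at the start; "torque": the same for the moment, N m; "grip_width": opening from 0.0 (shut) to 1.0 (fully open).
Only numpy, scipy, OpenCV 4.12 (cv2) and the standard library are available. Lean on these libraries where they do the work, as an engineer would, in place of code of your own. Each camera call takes 0.05 s, during which the arm holds its last target.

## Working session

There is one attempt and no reset: what is moved stays moved. The work goes in short steps, Python scripts to look and compute and a tool call to move; the robot and the scene stay as the last step left them, time stands still between calls to the robot, and variables do not carry over. Pictures are saved under pics/ and viewed, and the job is handed in when it is done.

Besides the shell and the picture viewer there is one more tool, called after "Request:" as name(argument=value, ...) on one line, values as JSON. step_arm: Moves the arm, as the interface text tells. Its arguments: {"type":"object","properties":{"deltas":{"type":"array"},"newtons":{"type":"number"}},"required":["deltas"]}

```bash
mkdir -p pics; ls
python3 - <<'E'
from bench import ctrl, optics
import cv2, json
s=ctrl.get_state()
for k,v in s.items(): print(k,v)
for n in ["scene","top","wrist"]:
    c=optics.get_calibration(n); print(n,c)
    cv2.imwrite(f"pics/{n}0.png",optics.get_image(n)[:,:,::-1])
E
```

```text
pics
time 0.0
joint_positions [-1.13488137  0.32182047 -0.07008588  1.45167251  0.02259885  1.37080511
 -0.05690811]
qd [ 7.01583597e-04 -9.75821283e-04  6.62857786e-04  7.04453711e-05
  8.84620105e-04  8.04092812e-04 -1.40372848e-03]
joint_torque [ 3.20404524e-04 -4.91291428e+01 -4.03539296e-01 -3.12532961e+01
 -6.38788682e-02  4.38849139e-02  1.99446226e-04]
position [0.265938   0.59249781 0.22146442]
tool_rot [-6.57584068e-01 -3.07168639e+00  2.97462779e-03]
ft_force [-0.31185442 -0.79127228  0.39072665]
torque [-0.04100621  0.013966   -0.01542312]
grip_width 0.9996280888095059
scene {'K': array([[522.03745629,   0.        , 322.67281163],
       [  0.        , 522.03745629, 241.50849193],
       [  0.        ,   0.        ,   1.        ]]), 'R': array([[-0.86933859,  0.49383813,  0.01934743],
       [ 0.29159982,  0.54414459, -0.78668686],
       [-0.39902376, -0.67825554, -0.617049  ]]), 't': array([ 0.40870974, -0.08694109,  1.57814917])}
top {'K': array([[610.93952072,   0.        , 327.00605062],
       [  0.        , 610.93952072, 235.89907232],
       [  0.        ,   0.        ,   1.        ]]), 'R': array([[-1.50920761e-02, -9.99885767e-01,  8.25588784e-04],
       [-9.92365782e-01,  1.48774835e-02, -1.22428818e-01],
       [ 1.22402550e-01, -2.66699110e-03, -9.92476953e-01]]), 't': array([0.01563246, 0.49070993, 1.61281644])}
wrist {'K': array([[346.64259968,   0.        , 315.18272259],
       [  0.        , 346.64259968, 239.20332582],
       [  0.        ,   0.        ,   1.        ]]), 'R': array([[ 0.40956484,  0.91227667, -0.00281554],
       [ 0.87387974, -0.39143687,  0.28829044],
       [ 0.26189854, -0.12053407, -0.95753887]]), 't': array([-0.6490923 , -0.0348103 ,  0.39151312])}
```

View pics/top0.png

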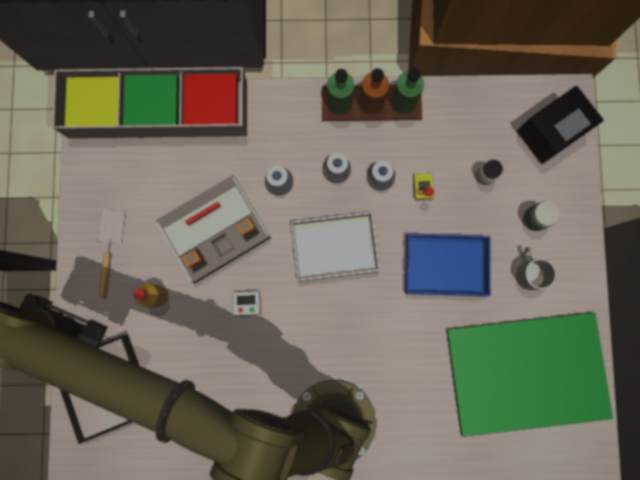

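View pics/scene0.png

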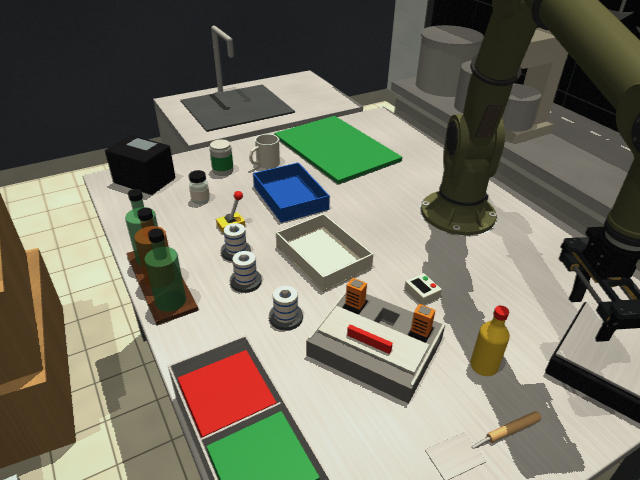

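View pics/wrist0.png

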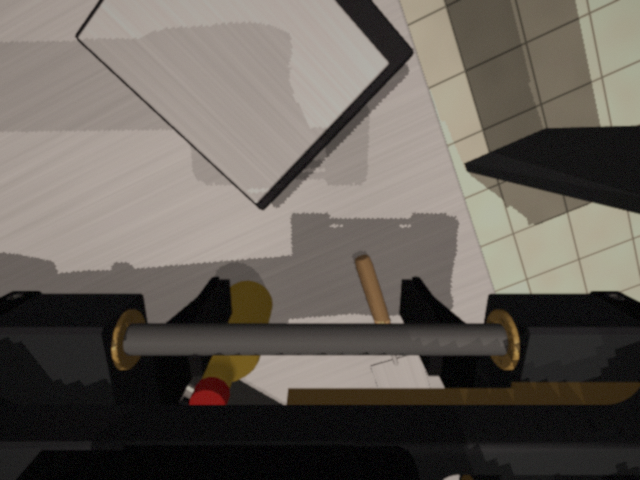

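The top view shows packs in the two outer sockets (247,227) and (192,258), with the middle one empty. Rolls are on all three posts at (277,178), (337,165) and (382,172). The tub is at (333,246), the crate at (447,264) and the isolator at (424,187). I'll zoom in to measure.

```bash
cat > h.py <<'E'
import numpy as np, cv2
from bench import ctrl, optics
def bp(name,u,v,z,c=None):
    c=c or optics.get_calibration(name)
    R,t,K=c["R"],c["t"],c["K"]; C=-R.T@t
    d=R.T@np.linalg.inv(K)@np.array([u,v,1.0])
    return C+d*(z-C[2])/d[2]
def pj(name,X,c=None):
    c=c or optics.get_calibration(name)
    p=c["K"]@(c["R"]@np.array(X,float)+c["t"]); return p[:2]/p[2]
def crop(im,x0,y0,x1,y1,f,out):
    cv2.imwrite(out,cv2.resize(im[y0:y1,x0:x1,::-1],None,fx=f,fy=f,interpolation=cv2.INTER_CUBIC))
E
python3 - <<'E'
from h import *
im=cv2.imread("pics/top0.png")[:,:,::-1]
crop(im,150,140,350,290,4,"pics/topc1.png")
crop(im,300,140,500,310,3.5,"pics/topc2.png")
im=cv2.imread("pics/scene0.png")[:,:,::-1]
crop(im,210,180,450,400,2.7,"pics/scc1.png")
E
```

```text
(no output)
```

View pics/topc1.png

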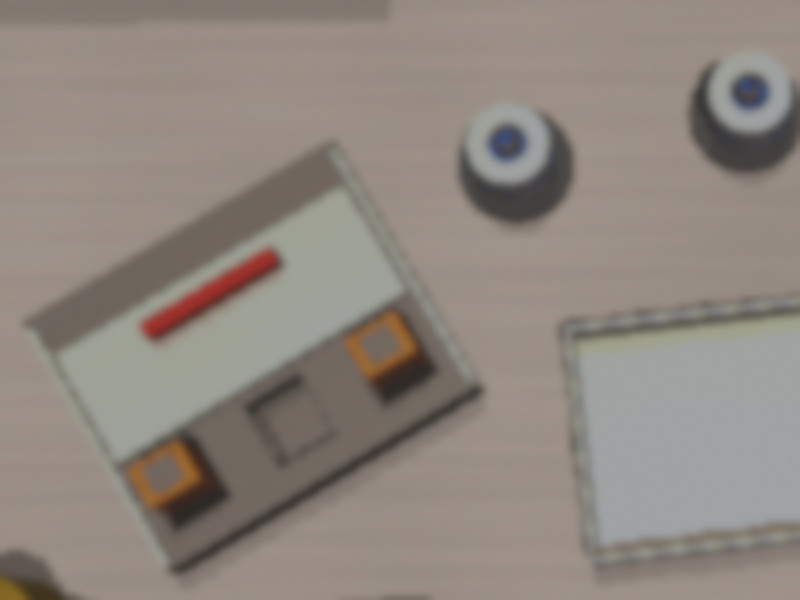

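View pics/topc2.png

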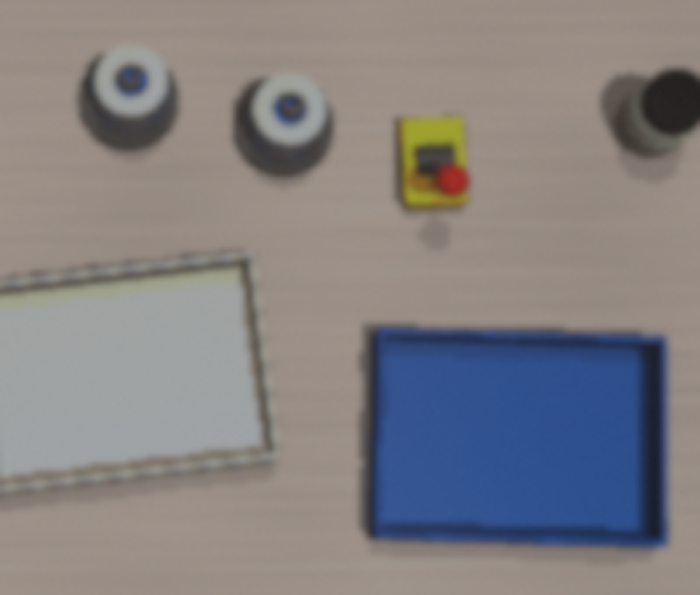

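View pics/scc1.png

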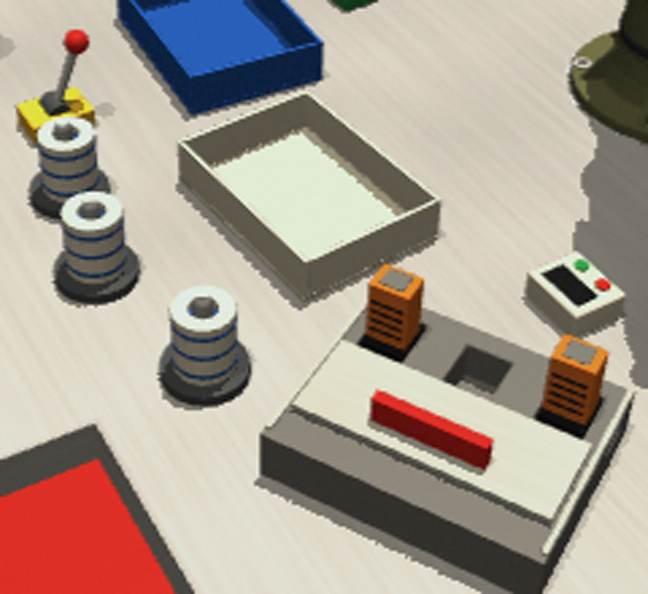

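```bash
cat > m.py <<'E'
from h import *
c=optics.get_calibration("top")
def A(x,y,z): return bp("top",150+(x+.5)/4-.5,140+(y+.5)/4-.5,z,c)
def B(x,y,z): return bp("top",300+(x+.5)/3.5-.5,140+(y+.5)/3.5-.5,z,c)
P2=A(166,475,.112);P0=A(382,345,.112)
print("packs",P2,P0, "mid",(P2+P0)/2,"dist",np.linalg.norm(P2-P0)); d=P2-P0
# dock own y from lower socket to higher; yaw s.t. x away from robot
yaw=np.arctan2(d[1],d[0])-np.pi/2; print("yaw from packs",np.degrees(yaw))
ds=[A(178,570,.048),A(480,390,.048),A(335,145,.048),A(28,322,.048)]
print("dock corners",np.round(ds,4)); 
e=ds[0]-ds[1]; print("yaw front",np.degrees(np.arctan2(e[1],e[0])-np.pi/2),np.linalg.norm(e), "centre",np.mean(ds,0))
h=[A(151,331,.082),A(272,257,.082)]; print("handle",np.round(h,4),(h[0]+h[1])/2, np.degrees(np.arctan2(*(h[0]-h[1])[[1,0]])-np.pi/2),np.linalg.norm(h[0]-h[1]))
for p in [A(508,143,.078),A(750,92,.078),B(131,80,.078),B(290,105,.078)]: print("roll",p)
print("knob",B(453,180,.092))
for n,q in [("crate",[B(372,330,.05),B(663,338,.05),B(665,545,.05),B(368,538,.05)]),("tub",[A(563,322,.05),B(248,257,.05),B(272,458,.05),A(592,560,.05)])]:
    print(n,np.mean(q,0),np.round(q,3)); e=q[0]-q[1]; print(np.degrees(np.arctan2(e[1],e[0])),np.linalg.norm(e),np.linalg.norm(q[1]-q[2]))
print("isobase",[B(x,y,.025) for x,y in [(402,118),(465,118),(465,205),(402,207)]])
E
python3 m.py
```

```text
packs [0.42840705 0.35474128 0.112     ] [0.50977998 0.21760085 0.112     ] mid [0.46909352 0.28617107 0.112     ] dist 0.15946489433646896
yaw from packs 30.682978859931552
dock corners [[0.3712 0.3602 0.048 ]
 [0.4877 0.1609 0.048 ]
 [0.6553 0.2579 0.048 ]
 [0.5379 0.4621 0.048 ]]
yaw front 30.297305761740255 0.2308417609653007 centre [0.51302033 0.31027975 0.048     ]
handle [[0.5255 0.3723 0.082 ]
 [0.5733 0.2937 0.082 ]] [0.54942646 0.33299314 0.082     ] 31.305317286652063 0.09200304577930299
roll [0.6481075  0.13905964 0.078     ]
roll [ 0.68017845 -0.02138157  0.078     ]
roll [ 0.68051924 -0.02124544  0.078     ]
roll [ 0.65940336 -0.14110314  0.078     ]
knob [ 0.59719468 -0.25984971  0.092     ]
crate [ 0.40745735 -0.30842114  0.05      ] [[ 0.491 -0.202  0.05 ]
 [ 0.481 -0.422  0.05 ]
 [ 0.325 -0.416  0.05 ]
 [ 0.333 -0.194  0.05 ]]
87.55340931390454 0.22091433336137736 0.15649116864292908
tub [ 0.46210551 -0.00978679  0.05      ] [[ 0.532  0.105  0.05 ]
 [ 0.548 -0.109  0.05 ]
 [ 0.394 -0.123  0.05 ]
 [ 0.374  0.087  0.05 ]]
94.23077971876774 0.21454746846643202 0.15427610859769603
isobase [array([ 0.66011536, -0.23341825,  0.025     ]), array([ 0.65938222, -0.28260598,  0.025     ]), array([ 0.590447  , -0.28010716,  0.025     ]), array([ 0.58960158, -0.23111684,  0.025     ])]
```

```bash
cat >> h.py <<'E'
from scipy.spatial.transform import Rotation as Ro
def tgt(x,y,z,psi,p=None,r=None):
    s=ctrl.get_state()
    p=s["position"] if p is None else np.array(p); R=Ro.from_rotvec(s["tool_rot"] if r is None else r)
    a=np.radians(psi); c,q=np.cos(a),np.sin(a)
    T=Ro.from_matrix(np.array([[-q,c,0],[c,q,0],[0,0,-1.]]).T[[0,1,2]].T)
    d=R.inv()*T
    print(np.round(d.as_rotvec(degrees=True),1), np.round(1000*(R.inv().apply(np.array([x,y,z])-p)),1))
    return T.as_rotvec()
E
python3 -c "
from h import *
r=tgt(.266,.593,.25,65.8)
r=tgt(.53,-.26,.25,0)
tgt(.53,-.26,.075,0,p=[.53,-.26,.25],r=r)
for p in [(150,295,.17),(112,230,.0),(541,215,.1),(490,172,.09),(535,273,.09),(246,303,.03)]: print(bp('top',*p))
"
```

```text
[-0.1  0.   0. ] [  0.2   0.3 -28.3]
[-0.1  0.1 65.8] [-589.9 -669.8  -27.2]
[0. 0. 0.] [  0.  -0. 175.]
[0.33545765 0.44071063 0.17      ]
[0.51973552 0.5972782  0.        ]
[ 0.52842196 -0.5456457   0.1       ]
[ 0.64607957 -0.42194707  0.09      ]
[ 0.37935314 -0.52503586  0.09      ]
[0.31476557 0.22586088 0.03      ]
```

Request:
step_arm(deltas=[[0,0,5,-40,-45,-28,0],[0,0,10,-80,-90,-28,0],[0,0,15,-120,-135,-28,0],[0,0,20,-160,-180,-28,0],[0,0,25,-200,-225,-28,0],[0,0,30,-240,-270,-28,0],[0,0,35,-280,-315,-28,0],[0,0,40,-320,-360,-28,0]], newtons=20)

```text
time: 1.15
position: [0.4109, 0.1316, 0.2505]
tool_rot: [1.672, 2.659, 0.001]
ft_force: [0.5, -0.2, -0.2]
grip_width: 0.172
```

```bash
python3 -c "
from h import *
r=tgt(.53,-.26,.25,0)
"
```

```text
[ 0.  -0.  25.7] [-4.045e+02 -6.230e+01  4.000e-01]
```

Request:
step_arm(deltas=[[0,0,4,-50,-8,0,0],[0,0,8,-100,-16,0,0],[0,0,12,-150,-24,0,0],[0,0,16,-200,-32,0,0],[0,0,20,-260,-40,0,0],[0,0,24,-320,-50,0,0],[0,0,25.7,-370,-58,0,0],[0,0,25.7,-404,-62,0,0]])

```text
time: 2.15
position: [0.5308, -0.2597, 0.2504]
tool_rot: [2.221, 2.221, -0.001]
ft_force: [-0.3, -0.1, 0.2]
grip_width: 0.005
```

```bash
python3 -c "
from h import *
r=tgt(.53,-.26,.075,0)
crop(optics.get_image('top'),330,130,530,290,4,'pics/t1.png')
"
```

```text
[-0.   0.1 -0. ] [-1.000e-01 -7.000e-01  1.754e+02]
```

View pics/t1.png

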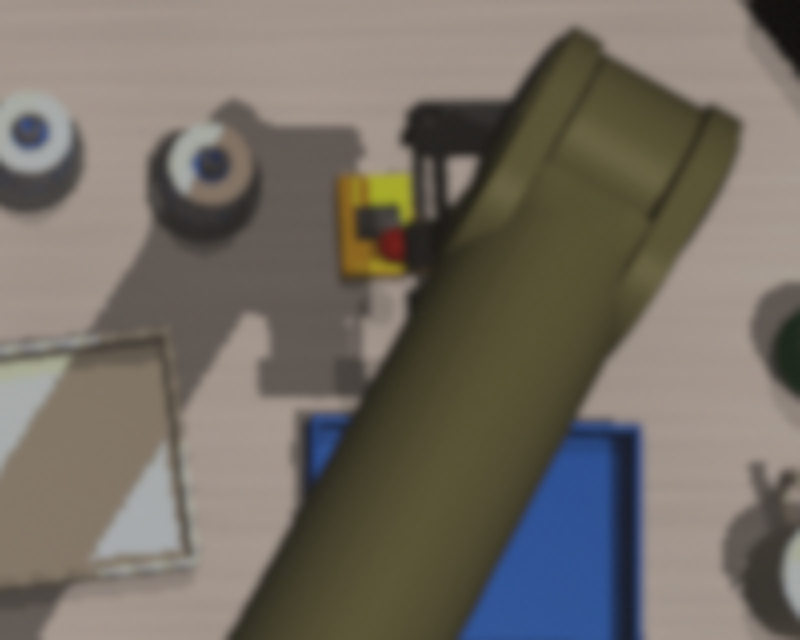

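The arm is over the isolator and the knob is visible at about (393,243) in the crop. Next I lower the tool and push.

Request:
step_arm(deltas=[[0,0,0,0,-0.7,40,0],[0,0,0,0,-0.7,80,0],[0,0,0,0,-0.7,120,0],[0,0,0,0,-0.7,160,0],[0,0,0,0,-0.7,175,0],[0,0,0,0,-0.7,175,0],[0,0,0,0,-0.7,175,0],[0,0,0,0,-0.7,175,0]])

```text
time: 3.2
position: [0.5314, -0.2575, 0.0772]
tool_rot: [2.217, 2.222, 0.003]
ft_force: [-0.0, -0.2, 1.6]
grip_width: 0.004
```

Request:
step_arm(deltas=[[0,0,0,0,15,0,0],[0,0,0,0,30,0,0],[0,0,0,0,45,0,0],[0,0,0,0,60,0,0],[0,0,0,0,75,0,0],[0,0,0,0,90,0,0],[0,0,0,0,98,0,0],[0,0,0,0,102,0,0]])

```text
time: 4.2
position: [0.6325, -0.2567, 0.075]
tool_rot: [-2.218, -2.224, 0.001]
ft_force: [-1.1, 0.1, -0.0]
grip_width: 0.0
```

```bash
python3 -c "
from h import *
crop(optics.get_image('scene'),150,120,350,270,4,'pics/s1.png')
crop(optics.get_image('wrist'),0,0,640,480,1,'pics/w1.png')
"
```

```text
(no output)
```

View pics/s1.png

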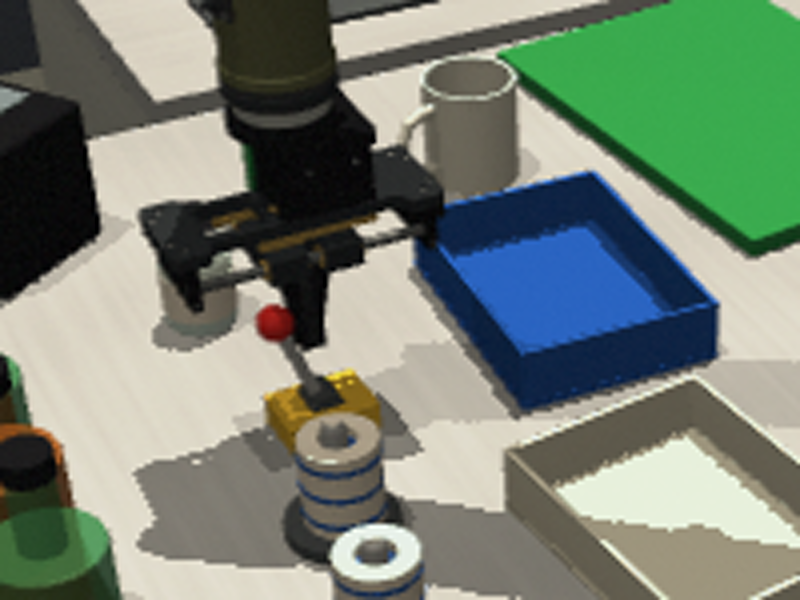

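View pics/w1.png

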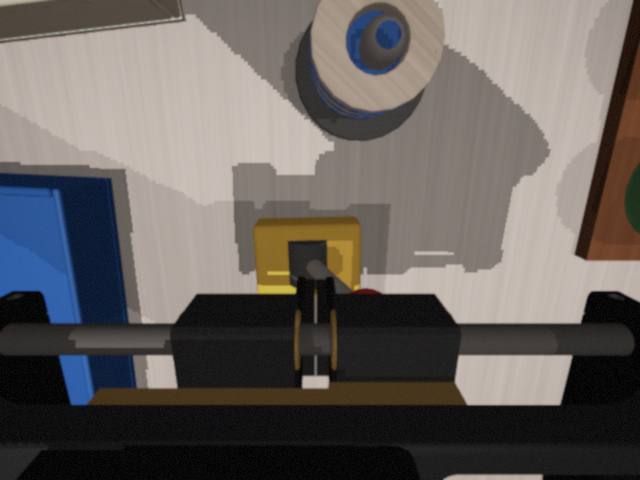

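The lever now leans away from the robot, with the knob at (275,323) in the crop. I'll push to the stop.

Request:
step_arm(deltas=[[0,0,0,0,2,0,0],[0,0,0,0,4,0,0],[0,0,0,0,6,0,0],[0,0,0,0,7,0,0],[0,0,0,0,8,0,0],[0,0,0,0,8,0,0],[0,0,0,0,8,0,0],[0,0,0,0,8,0,0]])

```text
time: 5.3
position: [0.6403, -0.2568, 0.0756]
tool_rot: [2.219, 2.224, 0.0]
ft_force: [0.5, -0.7, 0.8]
grip_width: 0.005
```

```bash
python3 -c "
from h import *
im=optics.get_image('scene')
h=cv2.cvtColor(im,cv2.COLOR_RGB2HSV); m=((h[...,0]<8)|(h[...,0]>172))&(h[...,1]>180)&(h[...,2]>90)
ys,xs=np.nonzero(m[180:220,200:250]); print(xs.mean()+200,ys.mean()+180,len(xs))
for a in [0,.7,.8,.9,1.0]: print(a,pj('scene',[.625+.08*np.sin(a-.5),-.257,.022+.08*np.cos(a-.5)]))
"
```

```text
215.46 201.76 50
0 [241.79722795 195.69494759]
0.7 [223.19080082 198.25102206]
0.8 [220.59300653 199.58469221]
0.9 [218.09926393 201.13182463]
1.0 [215.73778807 202.87567293]
```

Off, at about 0.95–1.0 rad. Now I back away and go to the packs.

Request:
step_arm(deltas=[[0,0,0,0,-10,0,0],[0,0,0,0,-25,-10,20],[0,0,0,0,-40,-50,60],[0,0,0,0,-40,-100,80],[0,0,0,0,-40,-150,80],[0,0,0,0,-40,-180,80],[0,0,0,0,-40,-180,80],[0,0,0,0,-40,-180,80]])

```text
time: 6.35
position: [0.5993, -0.2568, 0.255]
tool_rot: [-2.219, -2.223, -0.001]
ft_force: [-0.2, 0.1, -0.4]
grip_width: 0.721
```

```bash
python3 -c "
from h import *
r=tgt(.47,.218,.25,30.6)
"
```

```text
[ -0.   -0.1 -30.5] [ 475.  -128.4    5.6]
```

Request:
step_arm(deltas=[[0,0,-4,60,-16,5,85],[0,0,-8,120,-32,5,85],[0,0,-12,180,-48,5,85],[0,0,-16,240,-64,5,85],[0,0,-20,300,-80,5,85],[0,0,-24,360,-96,5,85],[0,0,-28,420,-113,5,85],[0,0,-30.5,475,-128,5,85]])

```text
time: 7.35
position: [0.4691, 0.2195, 0.249]
tool_rot: [-1.551, -2.73, 0.003]
ft_force: [0.6, 0.7, -0.5]
grip_width: 0.981
```

```bash
python3 -c "
from h import *
crop(optics.get_image('wrist'),0,0,640,480,1,'pics/w2.png')
c=optics.get_calibration('wrist'); s=ctrl.get_state();print(s['position'])
for n,X in [('p0',[.510,.218,.112]),('p2',[.428,.355,.112]),('tcp',s['position'])]: print(n,pj('wrist',X,c))
"
```

```text
[0.46549541 0.22891431 0.24855779]
p0 [350.73164227 263.2853155 ]
p2 [358.72035451  72.47804626]
tcp [314.8859578 296.9985168]
```

View pics/w2.png

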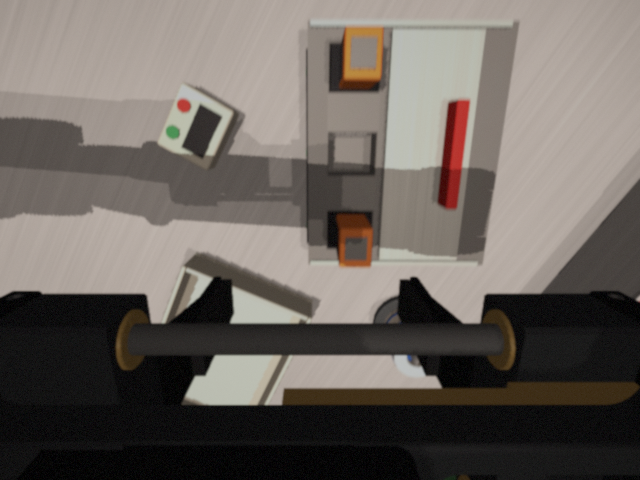

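The wrist view shows pack tops at (356,248) and (363,52) with the dock aligned to the image. That picture was taken while the arm was still moving, so I'll retake it now that it is settled.

```bash
python3 -c "
from h import *
c=optics.get_calibration('wrist')
im=optics.get_image('wrist');crop(im,290,0,530,280,2.1,'pics/w3.png'); cv2.imwrite('pics/w3f.png',im[:,:,::-1])
s=ctrl.get_state();print(s['position'],s['qd'].round(3) if hasattr(s['qd'],'round') else s['qd'])
for n,X in [('p0',[.510,.218,.112]),('p2',[.428,.355,.112]),('tcp',s['position'])]: print(n,pj('wrist',X,c))
np.savez('w3c.npz',**c)
"
```

```text
[0.46678081 0.22517904 0.24842103] [ 0.049 -0.013  0.096  0.01   0.07   0.012  0.033]
p0 [350.73164227 263.2853155 ]
p2 [358.72035451  72.47804626]
tcp [313.23276168 303.68950984]
```

View pics/w3.png

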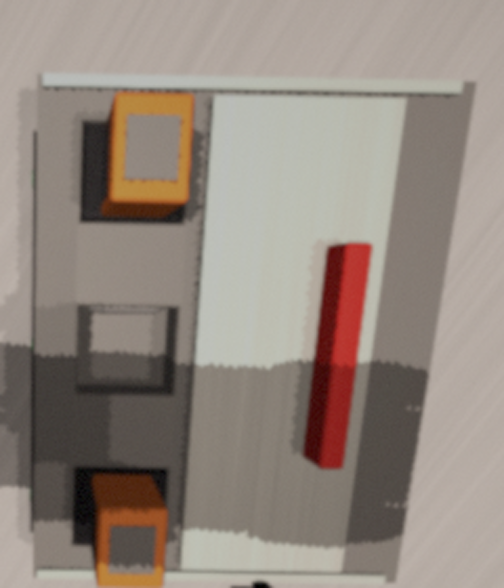

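```bash
python3 -c "
from h import *
c=dict(np.load('w3c.npz'))
def W(x,y,z): return bp('wrist',290+(x+.5)/2.1-.5,(y+.5)/2.1-.5,z,c)
a=W(153,147,.112);b=W(132,547,.112);print(a,b,np.linalg.norm(a-b),np.degrees(np.arctan2(*(a-b)[[1,0]])-np.pi/2))
h=[W(349,244,.082),W(332,466,.082)];print(h)
r=tgt(.509,.2165,.15,31)
"
```

```text
[0.42950689 0.35822078 0.112     ] [0.50981549 0.22139512 0.112     ] 0.15865287175880508 30.410423487064506
[array([0.52190189, 0.37660342, 0.082     ]), array([0.57538258, 0.29562036, 0.082     ])]
[-0.2 -0.2  0.4] [-29.7  31.8  98.2]
```

```bash
python3 -c "
from h import *
r=tgt(.51,.2195,.16,30.5)
"
```

```text
[-0.2 -0.2  0.9] [-27.6  34.2  88.2]
```

Request:
step_arm(deltas=[[0,0,0.5,-10,12,0,70],[0,0,0.5,-20,24,10,70],[0,0,0.5,-27.6,34.2,30,70],[0,0,0.5,-27.6,34.2,60,70],[0,0,0.5,-27.6,34.2,88,70],[0,0,0.5,-27.6,34.2,88,70],[0,0,0.5,-27.6,34.2,88,70],[0,0,0.5,-27.6,34.2,88,70]])

```text
time: 8.45
position: [0.5156, 0.2116, 0.1638]
tool_rot: [1.568, 2.721, 0.003]
ft_force: [0.3, -0.3, -0.3]
grip_width: 0.801
```

```bash
python3 -c "
from h import *
r=tgt(.51,.2195,.071,30.5)
"
```

```text
[ 0.1  0.  -0.4] [ 9.7 -1.1 92.8]
```

Request:
step_arm(deltas=[[0,0,-0.4,9.7,-1,0,70],[0,0,-0.4,9.7,-1,15,70],[0,0,-0.4,9.7,-1,35,70],[0,0,-0.4,9.7,-1,55,70],[0,0,-0.4,9.7,-1,75,70],[0,0,-0.4,9.7,-1,90,70],[0,0,-0.4,9.7,-1,90,70],[0,0,-0.4,9.7,-1,90,70]])

```text
time: 9.45
position: [0.5094, 0.2196, 0.0731]
tool_rot: [1.558, 2.728, 0.001]
ft_force: [-0.0, 0.7, 0.7]
grip_width: 0.804
```

```bash
python3 -c "
from h import *
r=tgt(.51,.2195,.071,30.5)
crop(optics.get_image('scene'),300,200,500,350,4,'pics/s2.png')
"
```

```text
[0.1 0.  0. ] [-0.4  0.5  2.1]
```

View pics/s2.png

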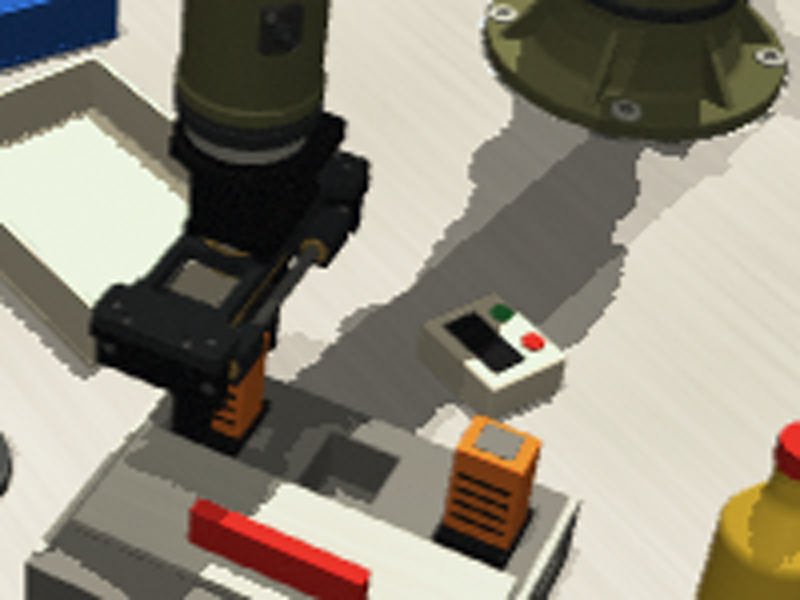

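Pack 0 is between the fingers. I grip it, then pull straight up.

Request:
step_arm(deltas=[[0,0,0,0,0,1,40],[0,0,0,0,0,1,20],[0,0,0,0,0,1,10],[0,0,0,0,0,1,10],[0,0,0,0,0,1,10],[0,0,0,0,0,1,10],[0,0,0,0,0,1,10],[0,0,0,0,0,1,10]], newtons=50)

```text
time: 10.5
position: [0.5094, 0.2197, 0.0717]
tool_rot: [1.558, 2.727, 0.002]
ft_force: [3.2, 2.0, -2.9]
grip_width: 0.342
```

Request:
step_arm(deltas=[[0,0,0,0,0,-5,10],[0,0,0,0,0,-12,10],[0,0,0,0,0,-20,10],[0,0,0,0,0,-30,10],[0,0,0,0,0,-45,10],[0,0,0,0,0,-70,10],[0,0,0,0,0,-100,10],[0,0,0,0,0,-130,10]])

```text
time: 11.5
position: [0.5075, 0.2184, 0.2021]
tool_rot: [-1.558, -2.726, 0.005]
ft_force: [-0.3, 0.4, -2.5]
grip_width: 0.338
```

```bash
python3 -c "
from h import *
crop(optics.get_image('scene'),250,150,500,350,3,'pics/s3.png')
r=tgt(.43,-.27,.215,-2.4)
"
```

```text
[ 0.2 -0.1 32.9] [-381.2 -317.2   -9.7]
```

View pics/s3.png

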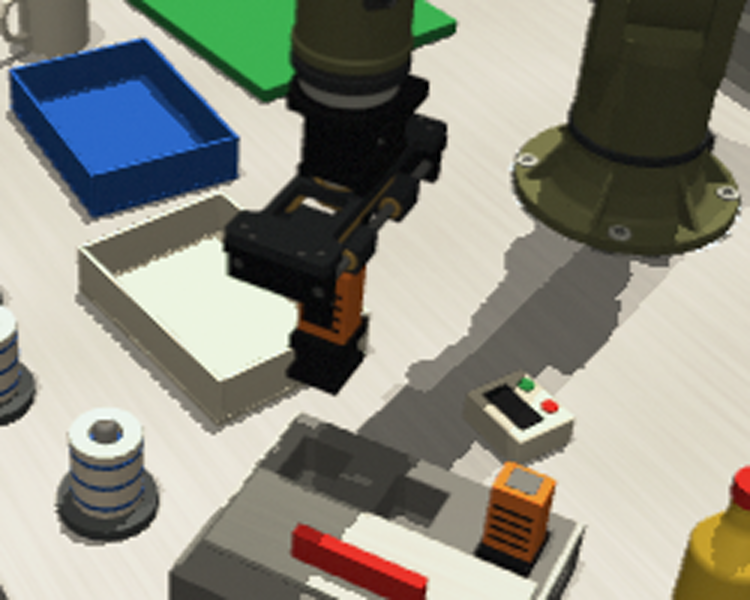

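The pack is out and held. Now to the crate.

```bash
python3 -c "
from h import *
r=tgt(.412,-.26,.205,-2.4)
"
```

```text
[ 0.2 -0.1 32.9] [-3.634e+02 -3.276e+02  2.000e-01]
```

Request:
step_arm(deltas=[[0,0,3,-30,-27,0,10],[0,0,7,-80,-72,0,10],[0,0,11,-130,-117,0,10],[0,0,15,-180,-162,0,10],[0,0,20,-230,-207,0,10],[0,0,25,-280,-252,0,10],[0,0,29,-325,-293,0,10],[0,0,33,-363,-328,0,10]])

```text
time: 12.55
position: [0.4112, -0.2501, 0.201]
tool_rot: [-2.269, -2.169, -0.001]
ft_force: [1.9, -0.8, -2.7]
grip_width: 0.34
```

Request:
step_arm(deltas=[[0,0,0,0,0,0,10],[0,0,0,0,0,0,10],[0,0,0,0,0,0,10],[0,0,0,0,0,0,10],[0,0,0,0,0,0,10],[0,0,0,0,0,0,10],[0,0,0,0,0,0,10],[0,0,0,0,0,0,10]])

```text
time: 13.55
position: [0.4132, -0.2488, 0.2015]
tool_rot: [-2.269, -2.173, -0.0]
ft_force: [0.5, -0.3, -2.2]
grip_width: 0.342
```

```bash
python3 -c "
from h import *
crop(optics.get_image('top'),150,100,550,320,2,'pics/t4.png')
crop(optics.get_image('scene'),200,100,400,250,4,'pics/s4.png')
print(ctrl.get_state()['grip_width'])
r=tgt(.412,-.26,.07,-2.4)
"
```

```text
0.3407112914828578
[ 0.  -0.  -0.1] [-11.2  -0.7 131.6]
```

View pics/t4.png

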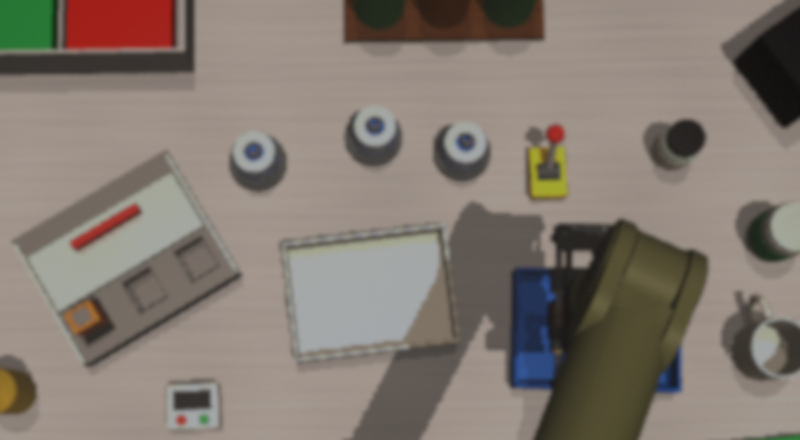

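View pics/s4.png

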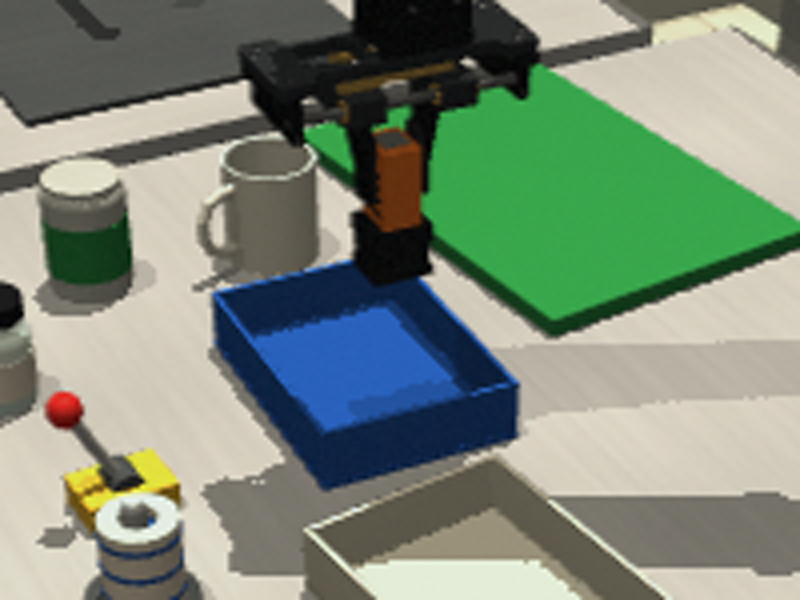

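The crate is unmoved and the pack is held upright above it. I lower it and release.

Request:
step_arm(deltas=[[0,0,0,-11,0,20,10],[0,0,0,-11,0,45,10],[0,0,0,-11,0,70,10],[0,0,0,-11,0,95,10],[0,0,0,-11,0,115,10],[0,0,0,-11,0,126,10],[0,0,0,-11,0,132,10],[0,0,0,-11,0,133,10]])

```text
time: 14.65
position: [0.4129, -0.2599, 0.0687]
tool_rot: [2.269, 2.173, 0.0]
ft_force: [-0.5, 0.3, -2.8]
grip_width: 0.341
```

Request:
step_arm(deltas=[[0,0,0,0,0,2,10],[0,0,0,0,0,2,10],[0,0,0,0,0,2,45],[0,0,0,0,0,2,60],[0,0,0,0,0,2,60],[0,0,0,0,0,2,60],[0,0,0,0,0,-20,60],[0,0,0,0,0,-60,60]])

```text
time: 15.65
position: [0.4115, -0.2593, 0.1282]
tool_rot: [-2.267, -2.171, 0.004]
ft_force: [0.8, 0.3, 0.8]
grip_width: 0.688
```

```bash
python3 -c "
from h import *
r=tgt(.429,.3565,.22,30.5)
"
```

```text
[ -0.2  -0.1 -33. ] [616.   -9.5 -91.8]
```

Request:
step_arm(deltas=[[0,0,0,5,10,-60,60],[0,0,-2,40,30,-92,65],[0,0,-5,100,50,-92,70],[0,0,-10,160,65,-92,70],[0,0,-15,220,70,-92,70],[0,0,-20,280,70,-92,70],[0,0,-25,340,65,-92,70],[0,0,-29,400,55,-92,70]])

```text
time: 16.65
position: [0.4848, 0.1393, 0.2207]
tool_rot: [1.649, 2.673, 0.001]
ft_force: [1.5, -0.2, 0.7]
grip_width: 0.803
```

```bash
python3 -c "
from h import *
crop(optics.get_image('scene'),200,100,400,250,4,'pics/s5.png')
"
```

```text
(no output)
```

View pics/s5.png

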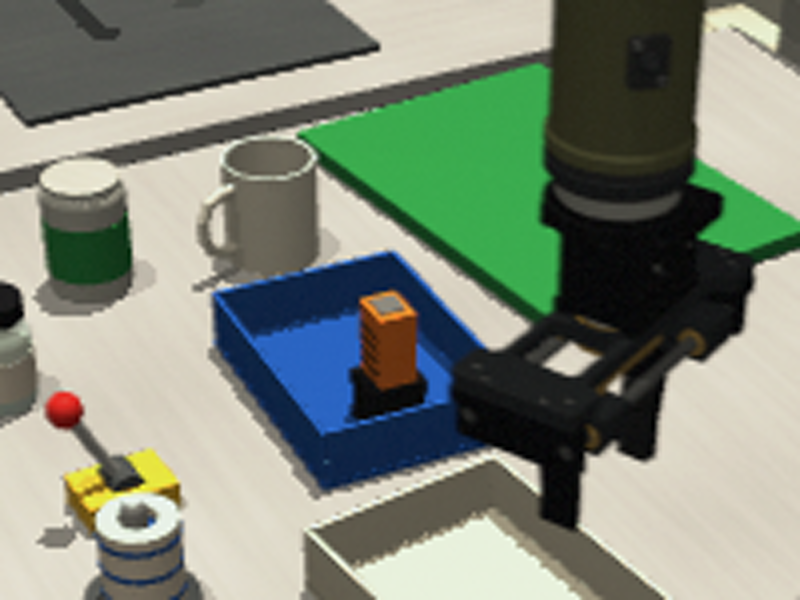

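```bash
python3 -c "
from h import *
r=tgt(.429,.3565,.16,30.5)
"
```

```text
[ 0.1 -0.3 -3.1] [207.7  48.   61.2]
```

Pack 0 stands upright in the crate. Next is pack 2.

Request:
step_arm(deltas=[[0,0,-1,40,10,0,70],[0,0,-2,80,20,0,70],[0,0,-3,120,30,0,70],[0,0,-3,165,40,0,70],[0,0,-3,200,47,10,70],[0,0,-3,207.7,48,30,70],[0,0,-3,207.7,48,60,70],[0,0,-3,207.7,48,60,70]])

```text
time: 17.7
position: [0.4337, 0.3433, 0.1583]
tool_rot: [-1.581, -2.713, 0.008]
ft_force: [0.2, 0.7, 1.2]
grip_width: 0.804
```

```bash
python3 -c "
from h import *
c=optics.get_calibration('wrist');np.savez('w5c.npz',**c)
crop(optics.get_image('wrist'),0,0,640,480,1,'pics/w5.png')
print(pj('wrist',[.429,.3565,.112],c))
r=tgt(.429,.3565,.071,30.5)
"
```

```text
[319.24689494 244.07048617]
[-0.1  0.  -1. ] [13.7  1.3 89. ]
```

View pics/w5.png

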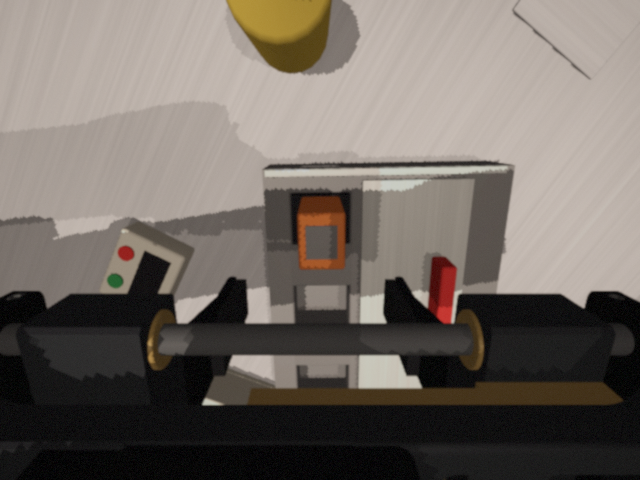

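The pack top is at (321,242), against a prediction of (319,244). I descend.

Request:
step_arm(deltas=[[0,0,-1,13,1.5,0,70],[0,0,-1,13,1.5,0,70],[0,0,-1,13,1.5,20,70],[0,0,-1,13,1.5,45,70],[0,0,-1,13,1.5,70,70],[0,0,-1,13,1.5,88,70],[0,0,-1,13,1.5,89,70],[0,0,-1,13,1.5,89,70]])

```text
time: 18.75
position: [0.4305, 0.3573, 0.0725]
tool_rot: [1.558, 2.728, 0.002]
ft_force: [-0.2, -0.1, 0.1]
grip_width: 0.802
```

Request:
step_arm(deltas=[[0,0,0,0,0,1,40],[0,0,0,0,0,1,20],[0,0,0,0,0,1,10],[0,0,0,0,0,1,10],[0,0,0,0,0,1,10],[0,0,0,0,0,1,10],[0,0,0,0,0,1,10],[0,0,0,0,0,1,10]], newtons=50)

```text
time: 19.75
position: [0.43, 0.3568, 0.0706]
tool_rot: [1.558, 2.728, 0.0]
ft_force: [-0.5, 0.5, 0.5]
grip_width: 0.342
```

Request:
step_arm(deltas=[[0,0,0,0,0,-5,10],[0,0,0,0,0,-12,10],[0,0,0,0,0,-20,10],[0,0,0,0,0,-30,10],[0,0,0,0,0,-45,10],[0,0,0,0,0,-70,10],[0,0,0,0,0,-100,10],[0,0,0,0,0,-130,10]])

```text
time: 20.75
position: [0.4298, 0.3574, 0.2035]
tool_rot: [-1.557, -2.728, -0.003]
ft_force: [0.4, 1.5, -3.0]
grip_width: 0.342
```

```bash
python3 -c "
from h import *
crop(optics.get_image('scene'),250,150,500,350,3,'pics/s6.png')
crop(optics.get_image('top'),150,100,550,320,2,'pics/t6.png')
r=tgt(.50,.05,.22,12)
"
```

```text
[ 0.5 -0.3 18.6] [-300.7  -98.2  -15.8]
```

View pics/s6.png

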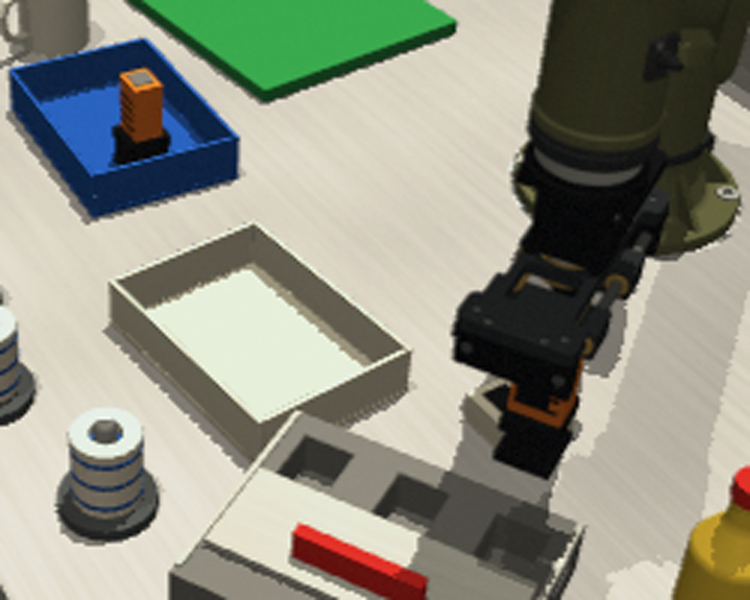

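View pics/t6.png

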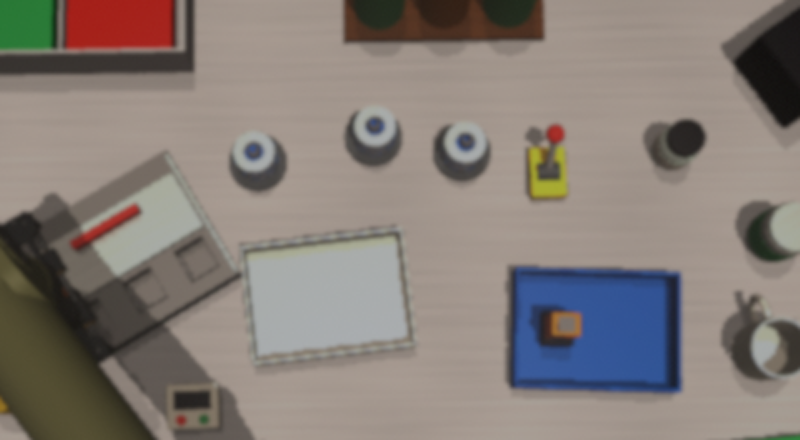

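Pack 2 is out and all sockets are empty. The white tub has been knocked about 5 cm towards the dock: its left edge moved from crop x=282 to 242. I'll re-measure it later and carry this pack to the crate now.

Request:
step_arm(deltas=[[0,0,2,-30,-5,-5,10],[0,0,4,-75,-10,-5,10],[0,0,7,-120,-25,-5,10],[0,0,10,-165,-45,-5,10],[0,0,12,-210,-65,-5,10],[0,0,15,-255,-85,-5,10],[0,0,18,-300,-105,-5,10],[0,0,20,-340,-135,-5,10]])

```text
time: 21.85
position: [0.4858, -0.0074, 0.205]
tool_rot: [-2.012, -2.413, 0.001]
ft_force: [-0.0, -0.6, -2.9]
grip_width: 0.342
```

```bash
python3 -c "
from h import *
r=tgt(.407,-.36,.205,-2.4)
"
```

```text
[-0.   0.  12.7] [-3.327e+02 -1.409e+02  1.000e-01]
```

Request:
step_arm(deltas=[[0,0,2,-50,-15,0,10],[0,0,4,-100,-32,0,10],[0,0,6,-150,-52,0,10],[0,0,8,-200,-75,0,10],[0,0,10,-250,-100,0,10],[0,0,12,-295,-122,0,10],[0,0,12.7,-325,-137,0,10],[0,0,12.7,-333,-141,0,10]])

```text
time: 22.85
position: [0.4057, -0.3606, 0.2051]
tool_rot: [-2.269, -2.172, 0.002]
ft_force: [0.7, -0.0, -2.8]
grip_width: 0.341
```

Request:
step_arm(deltas=[[0,0,0,0,0,0,10],[0,0,0,0,0,0,10],[0,0,0,0,0,0,10],[0,0,0,0,0,0,10],[0,0,0,0,0,0,10],[0,0,0,0,0,0,10],[0,0,0,0,0,0,10],[0,0,0,0,0,0,10]])

```text
time: 23.85
position: [0.4086, -0.3578, 0.2055]
tool_rot: [-2.263, -2.179, -0.0]
ft_force: [-0.3, -0.3, -2.9]
grip_width: 0.343
```

```bash
python3 -c "
from h import *
crop(optics.get_image('scene'),200,100,400,250,4,'pics/s7.png')
crop(optics.get_image('wrist'),0,0,640,480,1,'pics/w7.png')
print(ctrl.get_state()['grip_width'])
r=tgt(.407,-.36,.067,-2.4)
"
```

```text
0.3386579041898358
[ 0.  -0.   0.2] [ -2.2  -1.5 138.5]
```

View pics/s7.png

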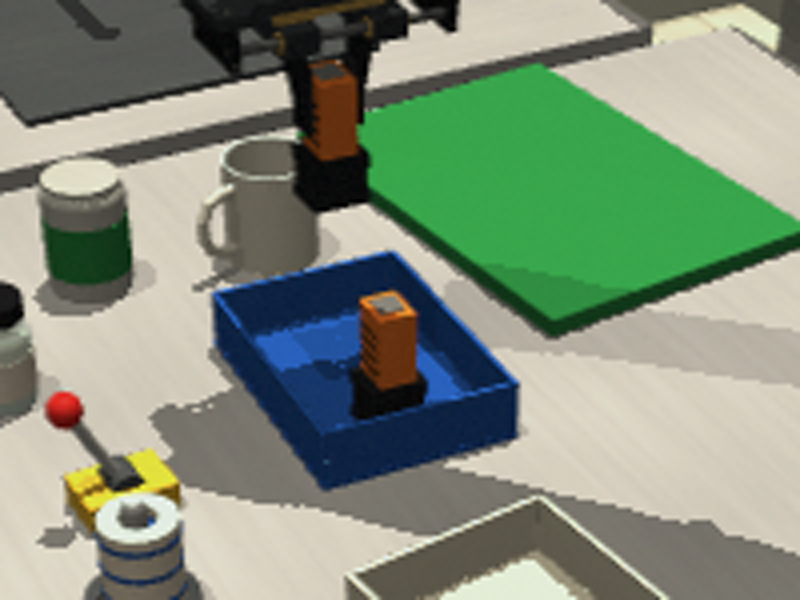

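View pics/w7.png

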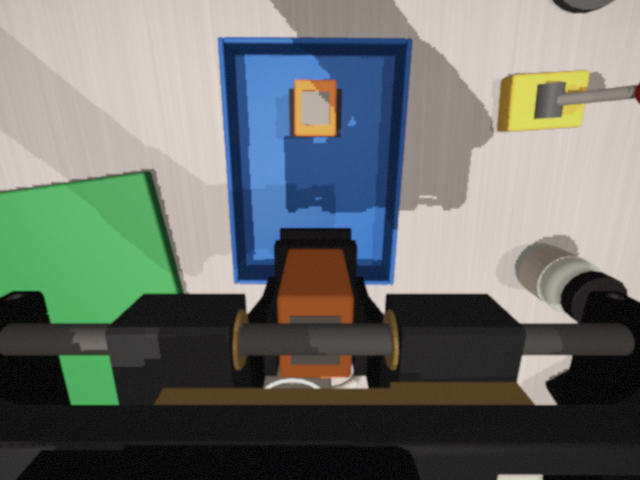

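The crate is unmoved, pack 0 is standing in it, and pack 2 hangs over the free end. I lower and release, placing it 5 mm nearer the centre.

Request:
step_arm(deltas=[[0,0,0,3,0,20,10],[0,0,0,3,0,45,10],[0,0,0,3,0,70,10],[0,0,0,3,0,95,10],[0,0,0,3,0,115,10],[0,0,0,3,0,128,10],[0,0,0,3,0,136,10],[0,0,0,3,0,138,10]])

```text
time: 24.95
position: [0.4088, -0.3549, 0.0674]
tool_rot: [2.263, 2.179, -0.0]
ft_force: [0.0, -0.1, -2.8]
grip_width: 0.341
```

Request:
step_arm(deltas=[[0,0,0,0,0,1,10],[0,0,0,0,0,1,10],[0,0,0,0,0,1,45],[0,0,0,0,0,1,60],[0,0,0,0,0,1,60],[0,0,0,0,0,1,60],[0,0,0,0,0,-20,60],[0,0,0,0,0,-60,60]])

```text
time: 25.95
position: [0.4079, -0.3545, 0.1283]
tool_rot: [-2.262, -2.177, 0.002]
ft_force: [0.7, 0.6, 0.9]
grip_width: 0.686
```

Request:
step_arm(deltas=[[0,0,0,0,0,-50,60],[0,0,0,20,0,-90,60],[0,0,0,70,20,-90,60],[0,0,0,120,40,-90,60],[0,0,0,170,60,-90,60],[0,0,0,220,70,-90,60],[0,0,0,270,75,-90,60],[0,0,0,320,80,-90,60]])

```text
time: 26.95
position: [0.5012, -0.037, 0.2192]
tool_rot: [2.263, 2.177, 0.003]
ft_force: [0.8, 0.3, 0.1]
grip_width: 0.689
```

```bash
python3 -c "
from h import *
crop(optics.get_image('scene'),200,100,400,250,4,'pics/s8.png')
crop(optics.get_image('top'),150,100,550,320,2,'pics/t8.png')
"
```

```text
(no output)
```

View pics/s8.png

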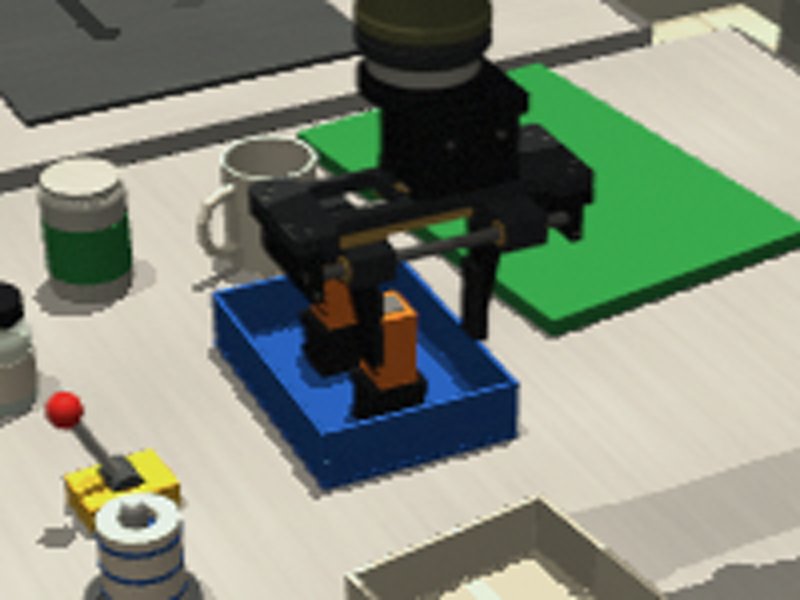

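View pics/t8.png

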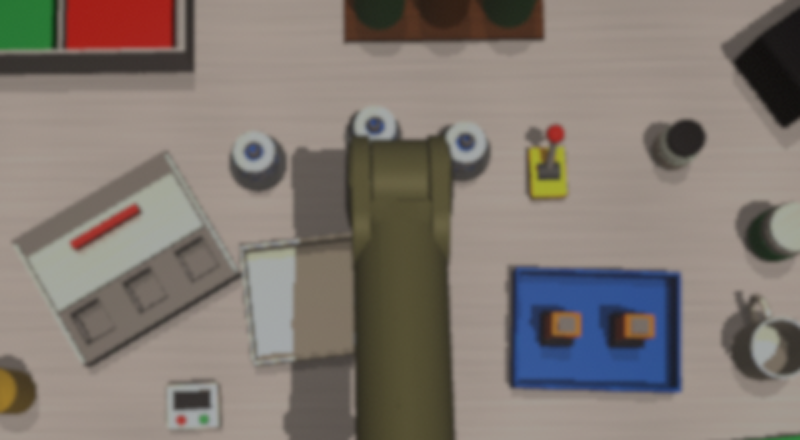

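Both packs stand in the crate and all sockets are empty. Next is the shutter, pushing from behind the handle with shut fingers.

```bash
python3 -c "
from h import *
r=tgt(.5785,.352,.22,30.5)
"
```

```text
[  0.1  -0.1 -32.2] [385.7  65.9  -0.4]
```

Request:
step_arm(deltas=[[0,0,-4,50,8,0,0],[0,0,-8,100,17,0,0],[0,0,-12,150,25,0,0],[0,0,-16,200,34,0,0],[0,0,-20,250,43,0,0],[0,0,-25,300,51,0,0],[0,0,-29,350,60,0,0],[0,0,-32.2,386,66,0,0]])

```text
time: 28.05
position: [0.5818, 0.3471, 0.2189]
tool_rot: [1.565, 2.722, 0.001]
ft_force: [1.1, -1.1, 0.7]
grip_width: 0.009
```

Request:
step_arm(deltas=[[0,0,0,0,0,0,0],[0,0,0,0,0,0,0],[0,0,0,0,0,0,0],[0,0,0,0,0,30,0],[0,0,0,0,0,60,0],[0,0,0,0,0,90,0],[0,0,0,0,0,90,0],[0,0,0,0,0,90,0]])

```text
time: 29.05
position: [0.5822, 0.3448, 0.1293]
tool_rot: [1.571, 2.719, 0.003]
ft_force: [0.1, -0.1, 0.2]
grip_width: 0.004
```

```bash
python3 -c "
from h import *
crop(optics.get_image('wrist'),0,0,640,480,1,'pics/w9.png')
crop(optics.get_image('scene'),270,200,510,380,3,'pics/s9.png')
r=tgt(.5785,.352,.064,30.5)
"
```

```text
[ 0.2 -0.  -0.5] [ 7.8 -0.3 65.8]
```

View pics/w9.png

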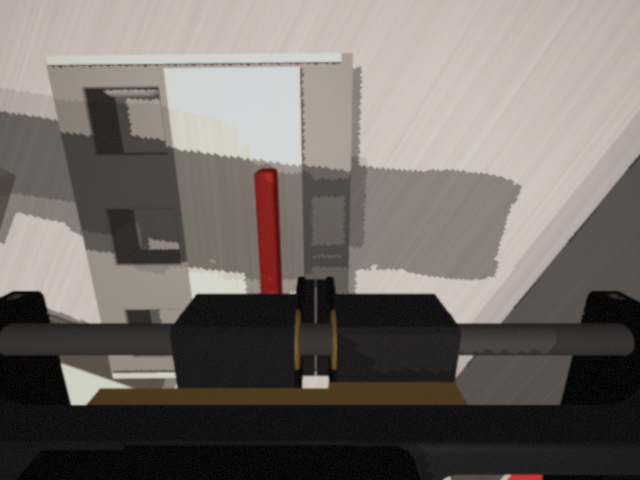

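View pics/s9.png

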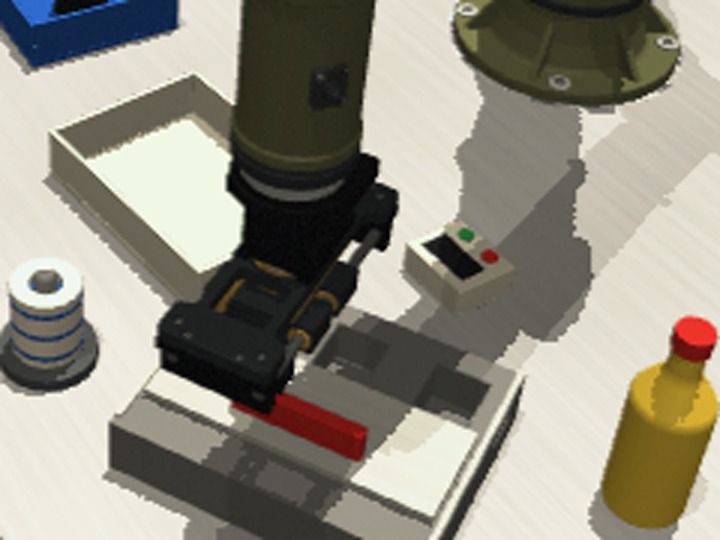

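In the wrist view the fingers at (315,290) are behind the red handle at (268,230), clear of it. I descend, then push.

Request:
step_arm(deltas=[[0,0,0,8,2,15,0],[0,0,0,8,2,35,0],[0,0,0,8,2,52,0],[0,0,0,8,2,62,0],[0,0,0,8,2,65,0],[0,0,0,8,2,65,0],[0,0,0,8,2,65,0],[0,0,0,8,2,65,0]])

```text
time: 30.15
position: [0.5795, 0.3533, 0.0633]
tool_rot: [1.57, 2.721, 0.002]
ft_force: [0.1, -0.3, -0.3]
grip_width: 0.004
```

Request:
step_arm(deltas=[[0,0,0,0,-8,0,0],[0,0,0,0,-16,0,0],[0,0,0,0,-24,0,0],[0,0,0,0,-32,0,0],[0,0,0,0,-40,0,0],[0,0,0,0,-48,0,0],[0,0,0,0,-56,0,0],[0,0,0,0,-64,0,0]])

```text
time: 31.15
position: [0.5235, 0.3205, 0.0627]
tool_rot: [1.57, 2.721, 0.0]
ft_force: [2.9, -0.3, 0.1]
grip_width: 0.006
```

Request:
step_arm(deltas=[[0,0,0,0,-3,0,0],[0,0,0,0,-6,0,0],[0,0,0,0,-9,0,0],[0,0,0,0,-12,0,0],[0,0,0,0,-15,0,0],[0,0,0,0,-18,0,0],[0,0,0,0,-18,0,0],[0,0,0,0,-18,0,0]])

```text
time: 32.15
position: [0.5073, 0.3122, 0.0623]
tool_rot: [-1.569, -2.72, 0.001]
ft_force: [0.5, 0.6, 0.4]
grip_width: 0.004
```

```bash
python3 -c "
from h import *
crop(optics.get_image('wrist'),0,0,640,480,1,'pics/w10.png')
crop(optics.get_image('scene'),270,200,510,380,3,'pics/s10.png')
p=ctrl.get_state()['position'];u=np.array([.862,.508]);print((p[:2]-[.469,.287])@u)
"
```

```text
0.045832581449856025
```

View pics/w10.png

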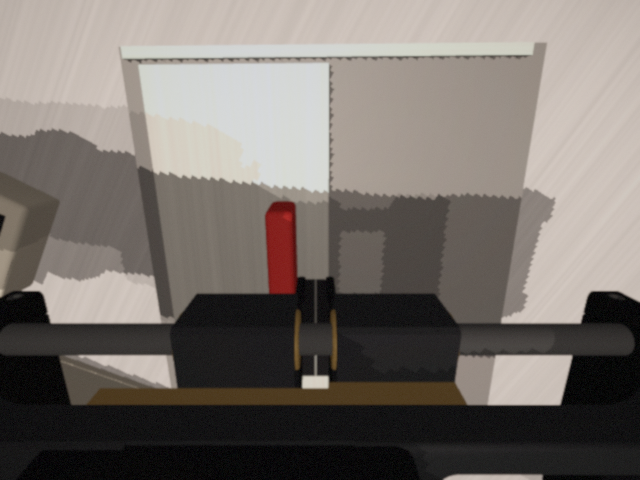

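View pics/s10.png

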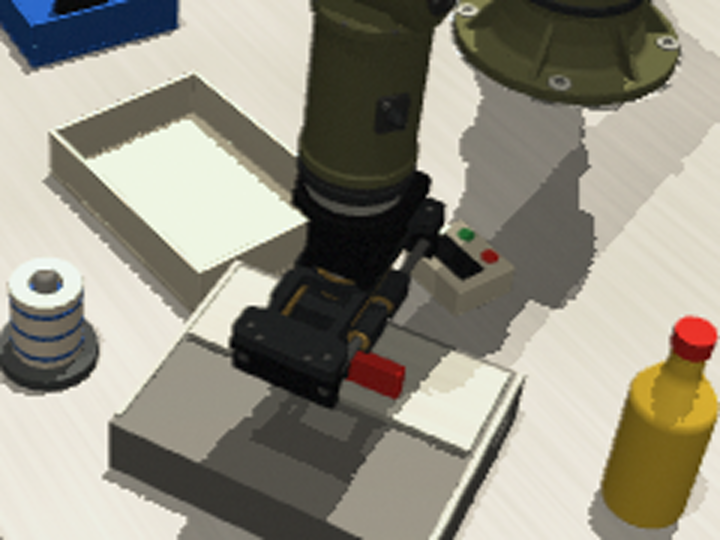

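The shutter is nearly shut. I push on gently until the force rises.

Request:
step_arm(deltas=[[0,0,0,0,-1,0,0],[0,0,0,0,-2,0,0],[0,0,0,0,-3,0,0],[0,0,0,0,-4,0,0],[0,0,0,0,-5,0,0],[0,0,0,0,-6,0,0],[0,0,0,0,-7,0,0],[0,0,0,0,-8,0,0]])

```text
time: 33.25
position: [0.501, 0.3082, 0.0626]
tool_rot: [-1.57, -2.721, -0.0]
ft_force: [1.7, 3.1, -0.1]
grip_width: 0.001
```

Request:
step_arm(deltas=[[0,0,0,0,-0.5,0,0],[0,0,0,0,-1,0,0],[0,0,0,0,-1.5,0,0],[0,0,0,0,-2,0,0],[0,0,0,0,-2.5,0,0],[0,0,0,0,-3,0,0],[0,0,0,0,-3,0,0],[0,0,0,0,-3,0,0]])

```text
time: 34.25
position: [0.5009, 0.308, 0.0629]
tool_rot: [1.568, 2.718, 0.008]
ft_force: [7.9, 6.0, -6.7]
grip_width: 0.005
```

The force is up to about 10 N with no further motion, so the stop is reached. I retreat and check.

Request:
step_arm(deltas=[[0,0,0,0,6,0,0],[0,0,0,0,12,0,0],[0,0,0,0,12,-40,0],[0,0,0,0,12,-90,20],[0,0,0,0,12,-150,50],[0,0,0,0,12,-180,80],[0,0,0,0,12,-180,80],[0,0,0,0,12,-180,80]])

```text
time: 35.25
position: [0.5084, 0.3119, 0.2415]
tool_rot: [-1.57, -2.72, 0.003]
ft_force: [-0.4, -0.2, -0.3]
grip_width: 0.491
```

```bash
python3 -c "
from h import *
r=tgt(.6,.14,.24,12)
"
```

```text
[-0.1  0.  18. ] [-194.7   -6.7    1.5]
```

```bash
python3 -c "
from h import *
r=tgt(.615,.105,.22,5)
"
```

```text
[-0.1  0.  25. ] [-232.5  -11.1   21.6]
```

Request:
step_arm(deltas=[[0,0,5,-50,-2,5,80],[0,0,9,-100,-5,10,80],[0,0,13,-150,-8,15,80],[0,0,18,-200,-10,20,80],[0,0,22,-232,-11,21,80],[0,0,25,-232,-11,21,80],[0,0,25,-232,-11,21,80],[0,0,25,-232,-11,21,80]])

```text
time: 36.25
position: [0.6148, 0.1068, 0.2205]
tool_rot: [-2.119, -2.318, 0.002]
ft_force: [-0.8, 0.7, 0.1]
grip_width: 0.915
```

```bash
python3 -c "
from h import *
c=optics.get_calibration('wrist')
im=optics.get_image('wrist');cv2.imwrite('pics/w11.png',im[:,:,::-1])
t=optics.get_image('top');cv2.imwrite('pics/t11.png',t[:,:,::-1])
crop(t,150,100,550,320,2,'pics/t11c.png')
s=optics.get_image('scene');crop(s,200,170,460,380,3,'pics/s11.png')
for X in [(.648,.139,.078),(.68,-.0213,.078),(.659,-.141,.078)]: print(pj('wrist',X,c))
np.savez('w11c.npz',**c)
"
```

```text
[356.416262   194.52393495]
[368.1469557 353.4031745]
[335.12969313 443.9596337 ]
```

View pics/w11.png

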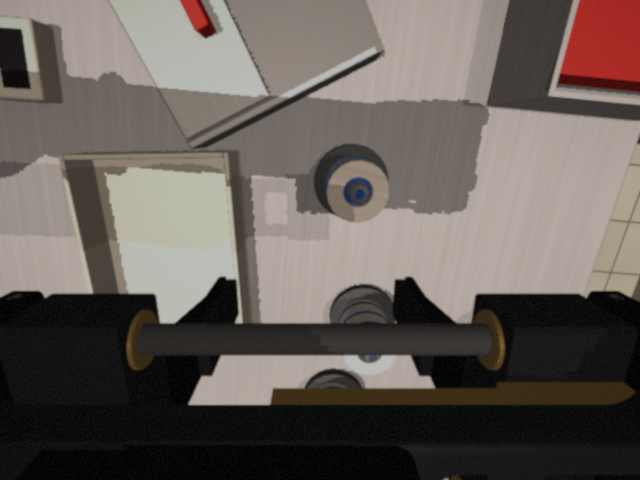

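View pics/t11c.png

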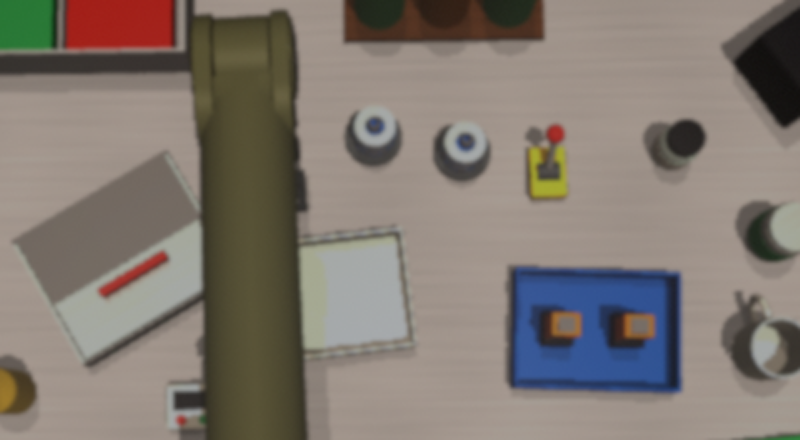

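View pics/s11.png

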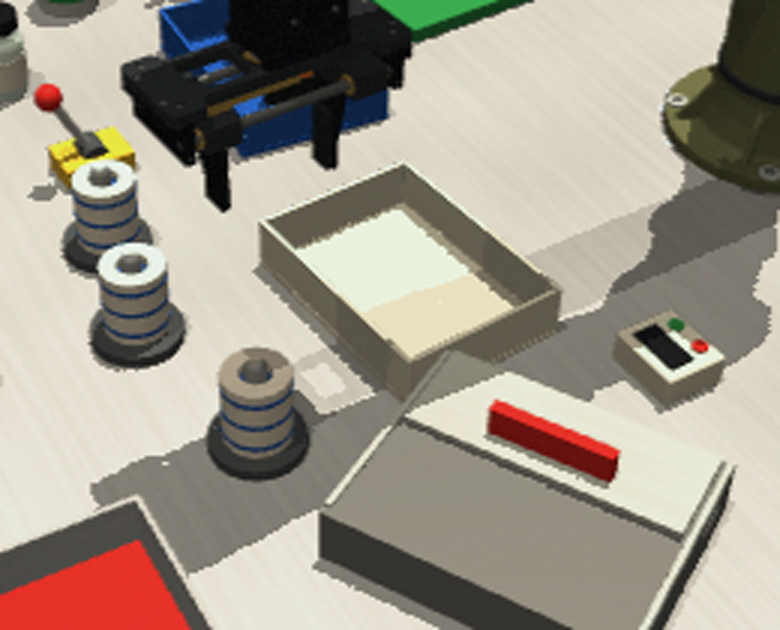

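```bash
python3 -c "
from h import *
T=optics.get_calibration('top')
def A(x,y,z): return bp('top',150+(x+.5)/2-.5,100+(y+.5)/2-.5,z,T)
h=(A(105,293,.082)+A(162,256,.082))/2; u=np.array([.862,.508]); print('handle',h,(h[:2]-[.469,.287])@u)
q=np.array([A(242,245,.05),A(400,228,.05),A(412,348,.05),A(256,363,.05)]);print(q.mean(0));
for i in range(4): e=q[i]-q[(i+1)%4];print(np.linalg.norm(e),np.degrees(np.arctan2(e[1],e[0])))
c=dict(np.load('w11c.npz'))
print(bp('wrist',358,191,.078,c))
r=tgt(.648,.139,.14,5)
"
```

```text
handle [0.48596368 0.29595021 0.082     ] 0.019169399793521624
[0.45781995 0.04452522 0.05      ]
0.21178422793780935 95.35437381275128
0.16080938271686165 4.519491038732461
0.2063816830940744 -85.37314050463995
0.15820175345476348 -173.53151010056283
[0.64900022 0.14221778 0.078     ]
[-0.  -0.   0.1] [29.1 35.6 81.3]
```

The handle is at dock x of about 19 mm, so the shutter is fully shut (joint about 0.085). The tub is now at (0.458, 0.045) with yaw about 5°. I go down on roll 0.

Request:
step_arm(deltas=[[0,0,0,29.5,36,0,80],[0,0,0,30,36.5,20,80],[0,0,0,30,36.5,50,80],[0,0,0,30,36.5,81,80],[0,0,0,30,36.5,81,80],[0,0,0,30,36.5,81,80],[0,0,0,30,36.5,81,80],[0,0,0,30,36.5,81,80]])

```text
time: 37.4
position: [0.6499, 0.1394, 0.1419]
tool_rot: [2.121, 2.316, 0.003]
ft_force: [-0.1, -0.4, -0.4]
grip_width: 0.917
```

```bash
python3 -c "
from h import *
cv2.imwrite('pics/w12.png',optics.get_image('wrist')[:,:,::-1])
r=tgt(.6485,.1405,.041,5)
"
```

```text
[ 0.1 -0.   0. ] [  1.2  -1.3 100.6]
```

View pics/w12.png

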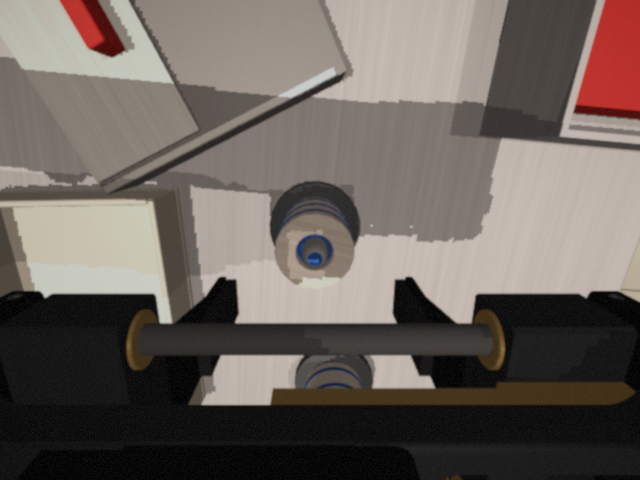

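The roll is centred between the fingers at column 315. I descend, grip and lift.

Request:
step_arm(deltas=[[0,0,0,1,0,15,80],[0,0,0,1,0,35,80],[0,0,0,1,0,55,80],[0,0,0,1,0,75,80],[0,0,0,1,0,92,80],[0,0,0,1,0,100,80],[0,0,0,1,0,100,80],[0,0,0,1,0,100,80]])

```text
time: 38.45
position: [0.6498, 0.1403, 0.0414]
tool_rot: [2.121, 2.316, 0.002]
ft_force: [-0.3, -0.2, 0.7]
grip_width: 0.915
```

Request:
step_arm(deltas=[[0,0,0,0,0,0,60],[0,0,0,0,0,0,50],[0,0,0,0,0,0,40],[0,0,0,0,0,0,40],[0,0,0,0,0,0,40],[0,0,0,0,0,0,40],[0,0,0,0,0,0,40],[0,0,0,0,0,0,40]], newtons=25)

```text
time: 39.45
position: [0.6493, 0.1403, 0.0408]
tool_rot: [2.122, 2.317, 0.001]
ft_force: [-0.2, -0.0, 3.0]
grip_width: 0.648
```

Request:
step_arm(deltas=[[0,0,0,0,0,-10,40],[0,0,0,0,0,-25,40],[0,0,0,0,0,-45,40],[0,0,0,0,0,-65,40],[0,0,0,0,0,-85,40],[0,0,0,0,0,-105,40],[0,0,0,0,0,-120,40],[0,0,0,0,0,-125,40]])

```text
time: 40.45
position: [0.6497, 0.1403, 0.167]
tool_rot: [2.121, 2.316, 0.002]
ft_force: [0.6, -0.1, -2.7]
grip_width: 0.643
```

```bash
python3 -c "
from h import *
s=optics.get_image('scene');crop(s,200,150,460,360,3,'pics/s13.png')
a=np.radians(5.4); R=np.array([[np.cos(a),-np.sin(a)],[np.sin(a),np.cos(a)]])
for o in [(.02,.068),(.02,0),(.02,-.068)]: print(R@o+[.458,.0445])
r=tgt(.4716,.1141,.16,5.4)
"
```

```text
[0.47151187 0.11408038]
[0.47791124 0.04638217]
[ 0.4843106  -0.02131605]
[ 0.1 -0.  -0.4] [ -10.5 -179.6    6.6]
```

View pics/s13.png

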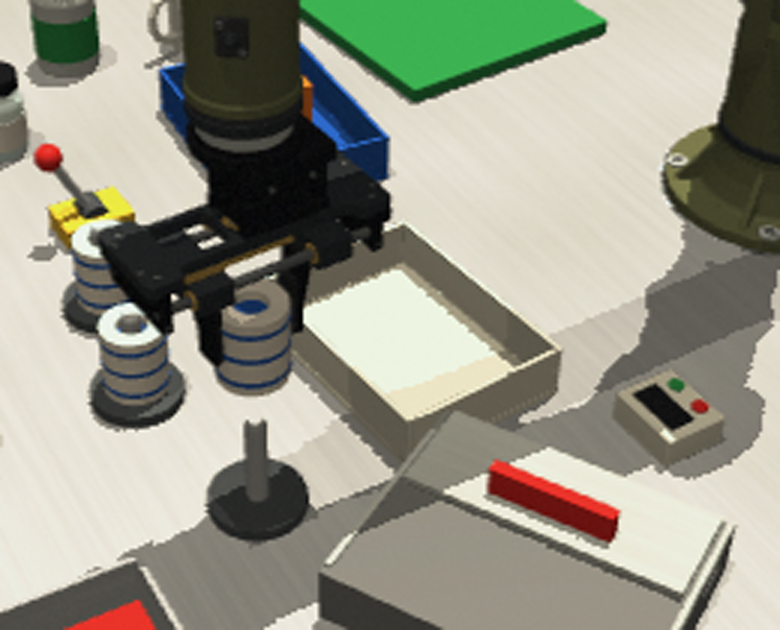

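Roll 0 is off its post. Now to the tub.

```bash
python3 -c "
from h import *
r=tgt(.4546,.1115,.165,5.4)
"
```

```text
[ 0.1 -0.  -0.4] [ -11.6 -196.8    1.6]
```

Request:
step_arm(deltas=[[0,0,0,-2,-25,0,40],[0,0,0,-4,-65,0,40],[0,0,0,-6,-105,0,40],[0,0,0,-8,-145,0,40],[0,0,0,-10,-175,0,40],[0,0,0,-11.6,-192,0,40],[0,0,0,-11.6,-197,0,40],[0,0,0,-11.6,-197,0,40]])

```text
time: 41.5
position: [0.4541, 0.1115, 0.1655]
tool_rot: [-2.122, -2.317, -0.001]
ft_force: [0.5, -0.1, -2.9]
grip_width: 0.647
```

```bash
python3 -c "
from h import *
cv2.imwrite('pics/w14.png',optics.get_image('wrist')[:,:,::-1])
s=optics.get_image('scene');crop(s,200,150,460,360,3,'pics/s14.png')
r=tgt(.4546,.1115,.037,5.4)
"
```

```text
[ 0.   0.  -0.4] [ 2.000e-01 -1.000e-01  1.286e+02]
```

View pics/s14.png

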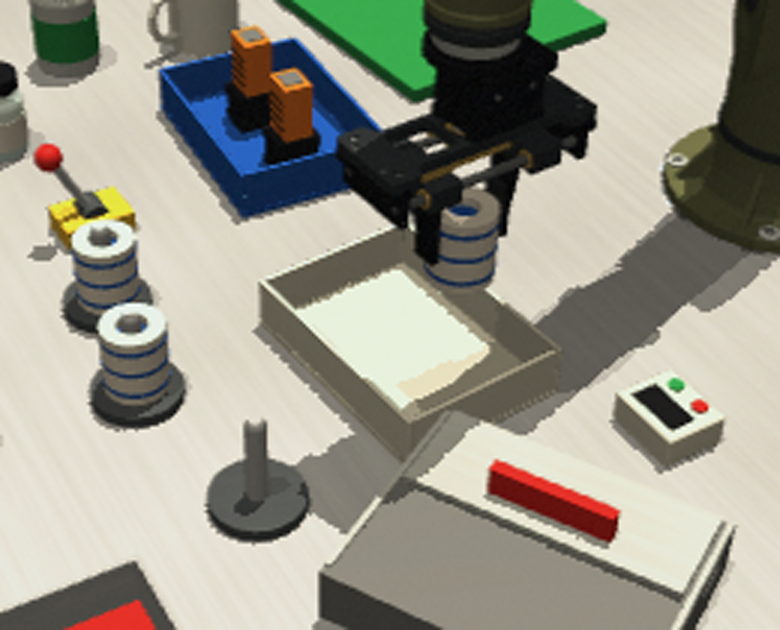

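View pics/w14.png

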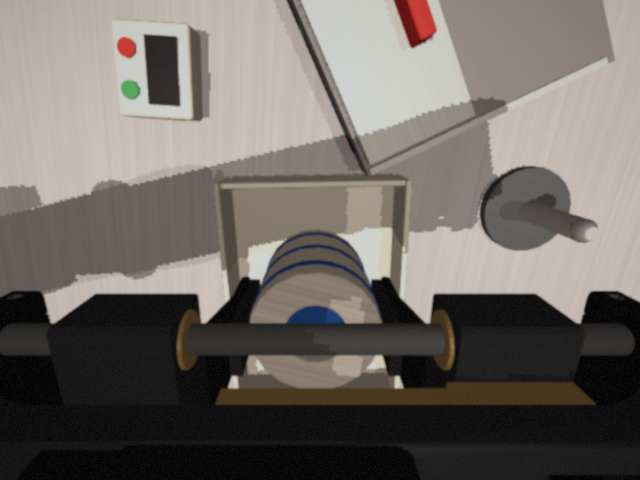

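The roll is centred over the tub's near-dock end, with the tub walls at columns 218 and 408. I lower and release.

Request:
step_arm(deltas=[[0,0,0,0,0,20,40],[0,0,0,0,0,45,40],[0,0,0,0,0,70,40],[0,0,0,0,0,95,40],[0,0,0,0,0,112,40],[0,0,0,0,0,122,40],[0,0,0,0,0,128,40],[0,0,0,0,0,129,40]])

```text
time: 42.6
position: [0.4542, 0.1115, 0.0366]
tool_rot: [2.122, 2.317, 0.0]
ft_force: [0.3, -0.2, -1.7]
grip_width: 0.648
```

Request:
step_arm(deltas=[[0,0,0,0,0,1,40],[0,0,0,0,0,1,40],[0,0,0,0,0,1,68],[0,0,0,0,0,1,68],[0,0,0,0,0,1,68],[0,0,0,0,0,-15,68],[0,0,0,0,0,-50,68],[0,0,0,0,0,-100,68]])

```text
time: 43.6
position: [0.4533, 0.1109, 0.1378]
tool_rot: [2.122, 2.316, -0.003]
ft_force: [1.5, 0.4, 0.3]
grip_width: 0.779
```

```bash
python3 -c "
from h import *
r=tgt(.68,-.0213,.17,5)
"
```

```text
[-0.1  0.1  0. ] [-151.5  214.3  -32.3]
```

Request:
step_arm(deltas=[[0,0,0,0,10,-32,80],[0,0,0,-35,50,-32,80],[0,0,0,-65,92,-32,80],[0,0,0,-95,135,-32,80],[0,0,0,-125,178,-32,80],[0,0,0,-148,210,-32,80],[0,0,0,-151,214.5,-32,80],[0,0,0,-151,214.5,-32,80]])

```text
time: 44.6
position: [0.6806, -0.0201, 0.169]
tool_rot: [-2.122, -2.316, 0.0]
ft_force: [0.0, -0.4, -0.3]
grip_width: 0.92
```

```bash
python3 -c "
from h import *
cv2.imwrite('pics/w15.png',optics.get_image('wrist')[:,:,::-1])
s=optics.get_image('scene');crop(s,200,150,460,360,3,'pics/s15.png')
r=tgt(.6805,-.020,.041,5)
"
```

```text
[ 0.  -0.1  0.1] [ -1.3   0.2 128.2]
```

View pics/s15.png

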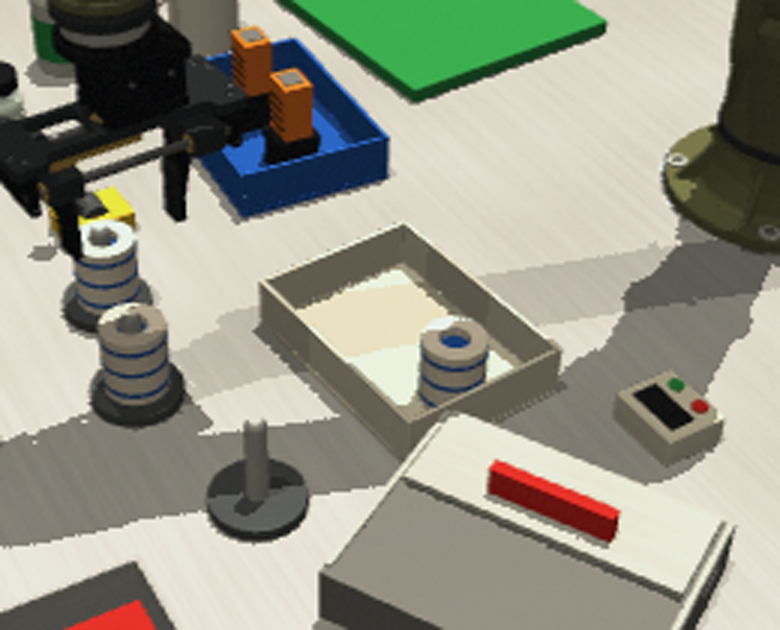

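View pics/w15.png

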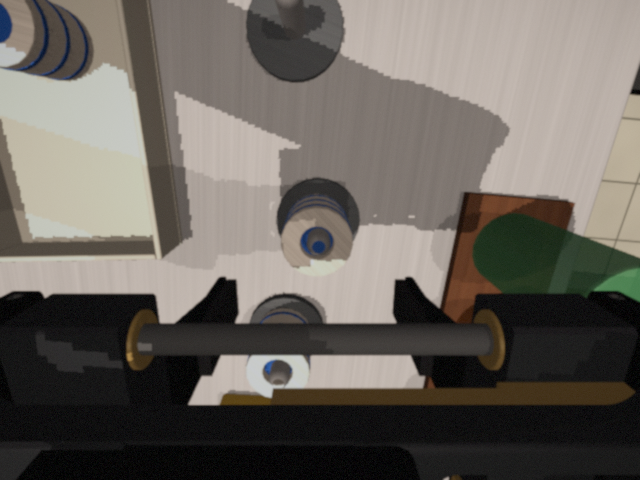

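```bash
python3 -c "
from h import *
for p in [(322,121,.02),(340,110,.05),(340,110,.15),(400,110,.15),(345,90,.15)]: print(bp('top',*p).round(3))
"
```

```text
[0.813 0.017 0.02 ]
[ 0.834 -0.032  0.05 ]
[ 0.8  -0.03  0.15]
[ 0.798 -0.183  0.15 ]
[ 0.853 -0.043  0.15 ]
```

Roll 0 stands in the tub. Roll 1 is centred at (317,242), and the bottle rack starts at x≈0.81, clear of the gripper body at 0.775. I descend, grip and lift.

Request:
step_arm(deltas=[[0,0,0,0,0.5,20,80],[0,0,0,0,0.5,45,80],[0,0,0,0,0.5,70,80],[0,0,0,0,0.5,95,80],[0,0,0,0,0.5,115,80],[0,0,0,0,0.5,127,80],[0,0,0,0,0.5,128,80],[0,0,0,0,0.5,128,80]])

```text
time: 45.7
position: [0.6819, -0.0203, 0.0413]
tool_rot: [2.121, 2.316, 0.001]
ft_force: [0.0, -0.6, 0.3]
grip_width: 0.921
```

Request:
step_arm(deltas=[[0,0,0,0,0,0,60],[0,0,0,0,0,0,50],[0,0,0,0,0,0,40],[0,0,0,0,0,0,40],[0,0,0,0,0,0,40],[0,0,0,0,0,0,40],[0,0,0,0,0,0,40],[0,0,0,0,0,0,40]], newtons=25)

```text
time: 46.7
position: [0.6816, -0.0201, 0.0409]
tool_rot: [2.121, 2.317, 0.001]
ft_force: [-1.2, 0.3, 3.3]
grip_width: 0.645
```

Request:
step_arm(deltas=[[0,0,0,0,0,-10,40],[0,0,0,0,0,-25,40],[0,0,0,0,0,-45,40],[0,0,0,0,0,-65,40],[0,0,0,0,0,-85,40],[0,0,0,0,0,-105,40],[0,0,0,0,0,-120,40],[0,0,0,0,0,-125,40]])

```text
time: 47.7
position: [0.6819, -0.0202, 0.167]
tool_rot: [2.121, 2.316, 0.002]
ft_force: [0.3, 0.2, -2.1]
grip_width: 0.641
```

```bash
python3 -c "
from h import *
r=tgt(.461,.0448,.165,5.4)
"
```

```text
[ 0.1 -0.  -0.4] [  84.2 -214.3    1.6]
```

Request:
step_arm(deltas=[[0,0,0,10,-25,0,40],[0,0,0,25,-65,0,40],[0,0,0,42,-108,0,40],[0,0,0,58,-150,0,40],[0,0,0,72,-185,0,40],[0,0,0,82,-208,0,40],[0,0,0,84,-214,0,40],[0,0,0,84,-214,0,40]])

```text
time: 48.7
position: [0.4611, 0.0447, 0.1657]
tool_rot: [2.122, 2.317, 0.001]
ft_force: [0.4, -0.9, -1.0]
grip_width: 0.642
```

```bash
python3 -c "
from h import *
cv2.imwrite('pics/w16.png',optics.get_image('wrist')[:,:,::-1])
s=optics.get_image('scene');crop(s,200,150,460,360,3,'pics/s16.png')
r=tgt(.461,.0448,.037,5.4);print(ctrl.get_state()['grip_width'])
"
```

```text
[ 0.   0.  -0.4] [  0.9  -0.8 128.7]
0.6464152842194831
```

View pics/s16.png

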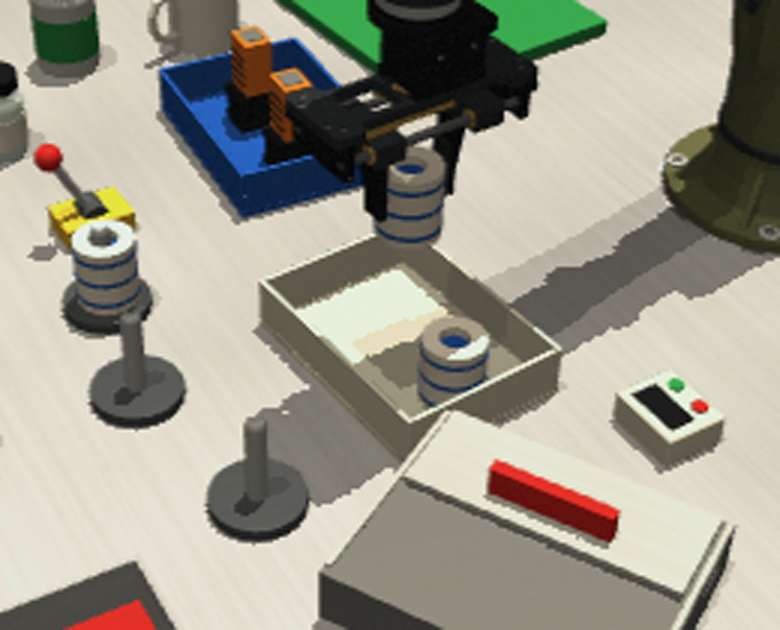

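View pics/w16.png

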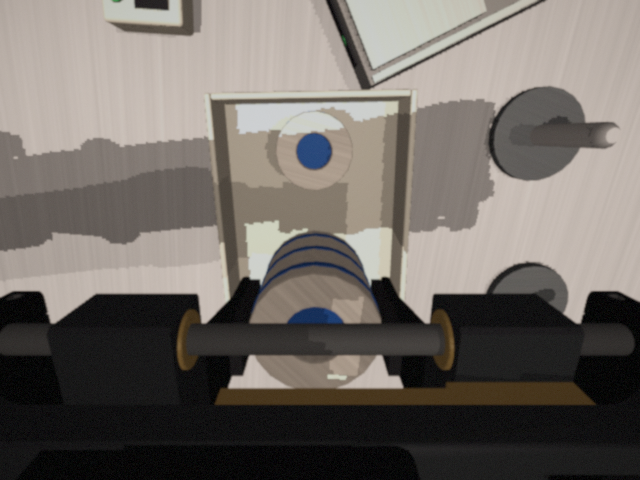

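The tub hasn't moved, and roll 1 hangs mid-tub clear of roll 0. I lower and release.

Request:
step_arm(deltas=[[0,0,0,-1,0,20,40],[0,0,0,-1,0,45,40],[0,0,0,-1,0,70,40],[0,0,0,-1,0,95,40],[0,0,0,-1,0,112,40],[0,0,0,-1,0,122,40],[0,0,0,-1,0,128,40],[0,0,0,-1,0,129,40]])

```text
time: 49.8
position: [0.4612, 0.0435, 0.0366]
tool_rot: [2.122, 2.316, -0.0]
ft_force: [-0.3, 0.1, -0.8]
grip_width: 0.637
```

Request:
step_arm(deltas=[[0,0,0,0,0,1,40],[0,0,0,0,0,1,40],[0,0,0,0,0,1,68],[0,0,0,0,0,1,68],[0,0,0,0,0,1,68],[0,0,0,0,0,-15,68],[0,0,0,0,0,-50,68],[0,0,0,0,0,-100,68]])

```text
time: 50.8
position: [0.4598, 0.0434, 0.1368]
tool_rot: [-2.122, -2.316, 0.004]
ft_force: [0.4, 0.9, -0.3]
grip_width: 0.778
```

```bash
python3 -c "
from h import *
r=tgt(.66,-.1395,.17,5)
"
```

```text
[-0.1  0.1  0. ] [-199.8  183.3  -33.3]
```

Request:
step_arm(deltas=[[0,0,0,0,10,-33,80],[0,0,0,-45,42,-33,80],[0,0,0,-85,80,-33,80],[0,0,0,-125,117,-33,80],[0,0,0,-165,152,-33,80],[0,0,0,-195,180,-33,80],[0,0,0,-200,183,-33,80],[0,0,0,-200,183,-33,80]])

```text
time: 51.8
position: [0.6603, -0.1395, 0.1692]
tool_rot: [-2.122, -2.315, 0.001]
ft_force: [0.0, 0.4, 0.5]
grip_width: 0.921
```

```bash
python3 -c "
from h import *
cv2.imwrite('pics/w17.png',optics.get_image('wrist')[:,:,::-1])
r=tgt(.66,-.1395,.041,5)
"
```

```text
[-0.  -0.1  0.1] [ -1.1  -0.3 128.4]
```

View pics/w17.png

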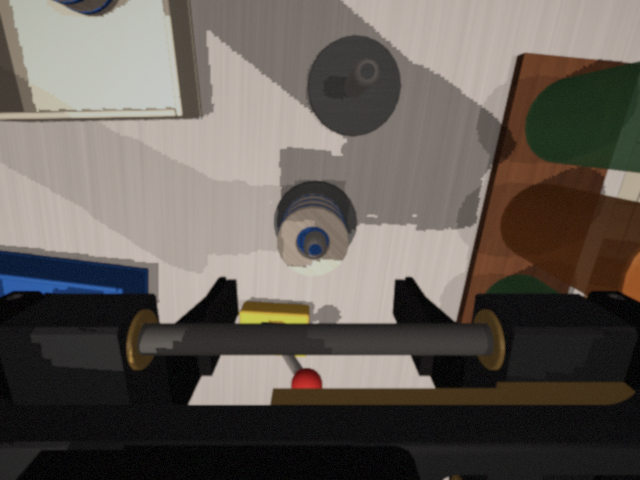

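Roll 2 is centred at (313,241), and the isolator is clear to the side with the lever still over. I descend, grip and lift.

Request:
step_arm(deltas=[[0,0,0,0,-0.5,20,80],[0,0,0,0,-0.5,45,80],[0,0,0,0,-0.5,70,80],[0,0,0,0,-0.5,95,80],[0,0,0,0,-0.5,115,80],[0,0,0,0,-0.5,127,80],[0,0,0,0,-0.5,128,80],[0,0,0,0,-0.5,128,80]])

```text
time: 52.85
position: [0.6608, -0.1397, 0.0423]
tool_rot: [2.121, 2.316, 0.001]
ft_force: [0.1, -1.3, 0.7]
grip_width: 0.918
```

Request:
step_arm(deltas=[[0,0,0,0,0,0,60],[0,0,0,0,0,0,50],[0,0,0,0,0,0,40],[0,0,0,0,0,0,40],[0,0,0,0,0,0,40],[0,0,0,0,0,0,40],[0,0,0,0,0,0,40],[0,0,0,0,0,0,40]], newtons=25)

```text
time: 53.85
position: [0.6602, -0.1395, 0.0418]
tool_rot: [-2.122, -2.317, -0.0]
ft_force: [-2.9, 0.2, 4.7]
grip_width: 0.64
```

Request:
step_arm(deltas=[[0,0,0,0,0,-10,40],[0,0,0,0,0,-25,40],[0,0,0,0,0,-45,40],[0,0,0,0,0,-65,40],[0,0,0,0,0,-85,40],[0,0,0,0,0,-105,40],[0,0,0,0,0,-120,40],[0,0,0,0,0,-125,40]])

```text
time: 54.85
position: [0.6607, -0.1396, 0.1679]
tool_rot: [2.121, 2.316, 0.002]
ft_force: [0.1, -0.3, -2.0]
grip_width: 0.643
```

```bash
python3 -c "
from h import *
r=tgt(.4674,-.0235,.165,5.4)
"
```

```text
[ 0.1  0.  -0.4] [ 132.7 -182.4    2.6]
```

Request:
step_arm(deltas=[[0,0,0,18,-25,0,40],[0,0,0,45,-62,0,40],[0,0,0,72,-100,0,40],[0,0,0,100,-138,0,40],[0,0,0,120,-165,0,40],[0,0,0,131,-180,0,40],[0,0,0,133,-182,0,40],[0,0,0,133,-182,0,40]])

```text
time: 55.85
position: [0.4676, -0.0232, 0.1666]
tool_rot: [2.122, 2.316, 0.001]
ft_force: [-0.0, 0.1, -1.5]
grip_width: 0.641
```

```bash
python3 -c "
from h import *
cv2.imwrite('pics/w18.png',optics.get_image('wrist')[:,:,::-1])
s=optics.get_image('scene');crop(s,200,150,460,360,3,'pics/s18.png')
r=tgt(.4674,-.0235,.037,5.4);print(ctrl.get_state()['grip_width'])
"
```

```text
[ 0.   0.1 -0.5] [  0.7  -0.4 129.6]
0.6426930977311375
```

View pics/s18.png

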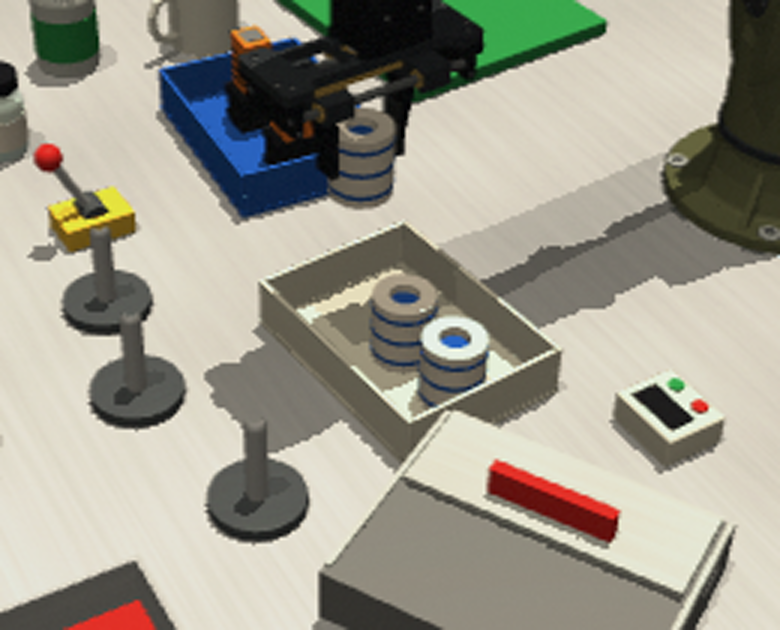

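View pics/w18.png

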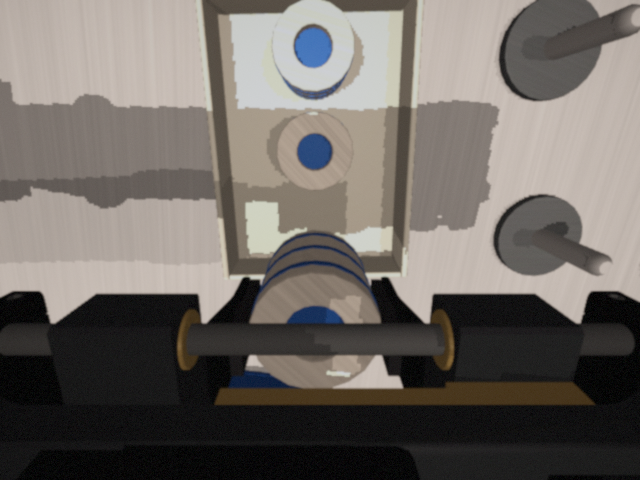

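```bash
python3 -c "
from h import *
c=optics.get_calibration('wrist')
q=[bp('wrist',*p,.05,c).round(4) for p in [(229,277),(405,277)]];print(q)
T=(q[0]+q[1])/2
for p in [(313,47),(315,151)]: print(bp('wrist',*p,.071,c).round(4))
a=np.radians(5.4);d=np.array([-np.sin(a),np.cos(a)])
print(((np.array([.4674,-.0235])-T[:2])@d))
"
```

```text
[array([ 0.3966, -0.069 ,  0.05  ]), array([ 0.5487, -0.0558,  0.05  ])]
[0.4548 0.1106 0.071 ]
[0.4618 0.0441 0.071 ]
0.03922142906798202
```

Clearances are about 6 mm to the wall and 12 mm to roll 1. I shift 3 mm towards roll 1, then lower.

Request:
step_arm(deltas=[[0,0,0,3,0,20,40],[0,0,0,3,0,45,40],[0,0,0,3,0,70,40],[0,0,0,3,0,90,40],[0,0,0,3,0,105,40],[0,0,0,3,0,118,40],[0,0,0,3,0,126,40],[0,0,0,3,0,130,40]])

```text
time: 56.95
position: [0.4672, -0.0207, 0.0362]
tool_rot: [2.122, 2.315, -0.002]
ft_force: [-0.3, 0.6, -1.9]
grip_width: 0.642
```

Request:
step_arm(deltas=[[0,0,0,0,0,1,40],[0,0,0,0,0,1,40],[0,0,0,0,0,1,68],[0,0,0,0,0,1,68],[0,0,0,0,0,1,68],[0,0,0,0,0,-15,68],[0,0,0,0,0,-50,68],[0,0,0,0,0,-100,68]])

```text
time: 57.95
position: [0.466, -0.0203, 0.1368]
tool_rot: [-2.123, -2.316, 0.005]
ft_force: [-0.4, 2.2, 0.5]
grip_width: 0.78
```

Request:
step_arm(deltas=[[0,0,0,0,0,-40,68],[0,0,0,0,0,-80,68],[0,0,0,-10,50,-120,68],[0,0,0,-10,100,-120,68],[0,0,0,-10,150,-120,68],[0,0,0,-10,190,-120,68],[0,0,0,-10,190,-120,68],[0,0,0,-10,190,-120,68]])

```text
time: 58.95
position: [0.6564, -0.0142, 0.2566]
tool_rot: [-2.123, -2.315, 0.001]
ft_force: [0.2, 0.2, -0.4]
grip_width: 0.78
```

```bash
python3 -c "
from h import *
t=optics.get_image('top');crop(t,80,90,580,330,1.6,'pics/t19.png')
s=optics.get_image('scene');cv2.imwrite('pics/s19.png',s[:,:,::-1])
w=optics.get_image('wrist');cv2.imwrite('pics/w19.png',w[:,:,::-1])
"
```

```text
(no output)
```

View pics/t19.png

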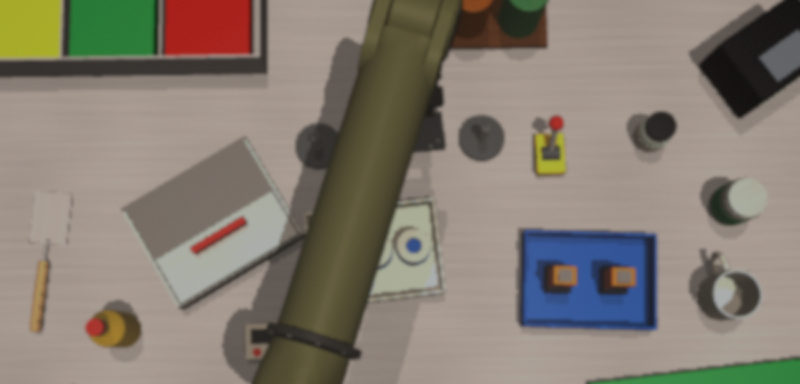

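View pics/s19.png

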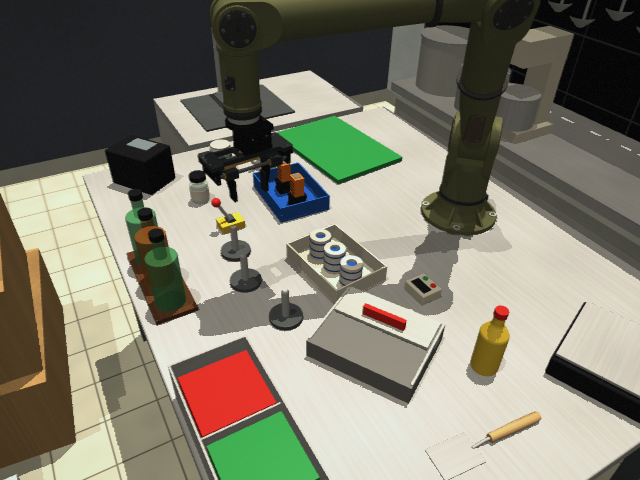

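View pics/w19.png

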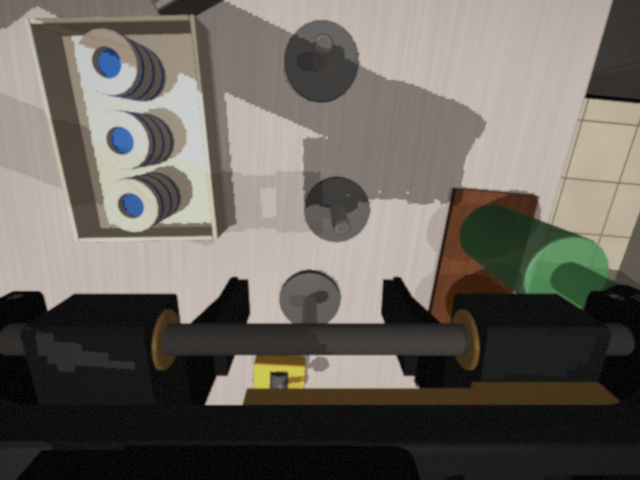

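The three rolls stand in the tub, both packs stand in the crate, and the posts are bare. The shutter is shut, the lever is over (knob at about (216,203), matching 1.0 rad) and the bystanders are in place. I hand in.

```bash
python3 -c "
from h import *
im=optics.get_image('scene')
h=cv2.cvtColor(im,cv2.COLOR_RGB2HSV); m=((h[...,0]<8)|(h[...,0]>172))&(h[...,1]>180)&(h[...,2]>90)
ys,xs=np.nonzero(m[180:220,200:250]); print(xs.mean()+200,ys.mean()+180)
print(ctrl.close_job())
"
```

```text
215.46153846153845 201.75
the job is handed in; nothing more can be done
None
```

The job is done and handed in, after about 59 s of the 210 s allowed; `close_job` reports no verdict. I flipped the isolator to off, moved the two packs present (0 and 2; socket 1 started empty) into the blue crate and slid the shutter to its stop. I then put all three rolls in the white tub.

- **Lever:** the knob's position in the last scene picture matches 0.95–1.0 rad, above the 0.8 needed.
- **Shutter:** it stopped moving as the push force rose to about 10 N. The handle then measured 19 mm from the socket row; shut should read 21 mm, so this is within measuring error.
- **Packs and rolls:** both packs stand upright in the crate and all three rolls stand in the tub, both containers looking flat.
- **Bystanders:** all looked in place in the last pictures; I did not measure their positions.
- **Robot:** the gripper is clear of everything, about 0.26 m up.

The white tub was knocked about 5 cm towards the dock partway through; I re-measured it before placing the rolls. I saw no grip slip. Early on, wrist- and top-camera positions for the packs differed by 3–4 mm, so I used averages. No check failed.

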